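Fetch the squat pot from behind the vases on the ware board

TASK

The squat pot is wanted on the banding wheel, but three tall vases stand in front of it on the ware board: move all three onto the plaster slab, and with them waiting there set the squat pot upright in the centre of the wheel, then put each vase back upright on the very mark it came from. Bisque ware is brittle: never let a vase or the pot fall over, and set everything down gently. Leave the little dish and the cone pack on the board where they are.

Things in the scene. Friction and masses are not known exactly. Their poses are not given: they have to be found in the camera images.
- tumbler_mid (a point): Tall straight round vase, pale bisque clay, open at the top: diameter 50 mm, height 125 mm, 220 g. The point is on its axis half-way up, 62.5 mm above its foot; z is up. Stands on one of the three marks of the ware board (which one varies). Grip it across the upper part, where the fingers clear the squat pot and the gripper's body clears its neighbours.
- flask_mid (a point): Bottle-shaped vase, same clay: belly 52 mm in diameter up to 55 mm above the foot, narrowing to a straight round neck of 30 mm diameter from 80 mm to the top at 130 mm; a dark spot marks its mouth; 250 g. The point is on its axis half-way up, 65 mm above its foot; z is up. Stands on one of the three marks. Grip it by the neck.
- square_vase_mid (a point): Square vase, same clay, open at the top: 44 x 44 mm in plan, sides along its x and y axes, height 125 mm, 240 g. The point is at its centre half-way up, 62.5 mm above its foot; z is up. Stands on one of the three marks, its sides within 0.1 rad of the board's. Grip it on two opposite sides, near the top. Its turn about the vertical does not matter when put back.
- squat_pot_mid (a point): The thing wanted: a low round pot, same clay, open at the top: widest diameter 54 mm between 12 and 36 mm above its foot, foot 40 mm, mouth 42 mm, height 48 mm, 130 g. The point is on its axis half-way up, 24 mm above its foot; z is up. Stands on the board close behind the middle mark; with the vases away it can be gripped across its widest part from the front and back.
- board: Fixed plywood ware board, 170 mm along its x (away from the robot), 290 mm along its y, 18 mm thick. Origin at the centre of its underside on the table; x, y along its sides, z up. On its top are three drawn circles (marks, 72 mm across, flat) with centres at x = -34 mm and y = -88, 0 and +88 mm; one vase stands centred on each at the start. The squat pot stands at about x = +28 mm, y = 0; the dish and the cone pack at the back corners.
- slab: Fixed white plaster slab, the side area: 290 mm along its x, 120 mm along its y, 25 mm thick, to the left or to the right of the board. Origin at the centre of its underside on the table; z up. Empty at the start, room for three vases in a row along x, 88 mm apart.
- wheel_top (a point): Banding wheel: round metal disc 170 mm across with concentric rings, on a dark foot, its top 62 mm above the table, fixed (it does not turn); on the other side of the board from the slab. The point is the centre of its top face; z up.
- dish_mid (a point): Tiny shallow round dish, same clay, 46 mm across the rim and 16 mm high, at one of the back corners of the board. The point is on its axis half-way up. To be left alone.
- cones_mid (a point): Cone pack: grey bar 50 x 20 x 12 mm, its length along its x, with three small white cones 30 mm high standing in it, at the other back corner of the board. The point is at the centre of the bar, 6 mm above its underside. To be left alone.
Not all that is in view belongs to the job. There is more than one size of the part that bears squat_pot_mid; the job needs the middle-sized.

How it is judged:
On the way, in this order (a step that is already met when the one before it is completed fails the run):
1. all three vases stand on the plaster slab together (x of tumbler_mid in the frame of slab between -0.14 and 0.14 m and y of tumbler_mid in the frame of slab between -0.055 and 0.055 m and z of tumbler_mid in the frame of slab between 0.0815 and 0.0915 m and angle between each of tumbler_mid, flask_mid, square_vase_mid's own z axis and vertical below 0.1 rad and linear speed of each of tumbler, flask, square_vase below 0.03 m/s and x of flask_mid in the frame of slab between -0.14 and 0.14 m and y of flask_mid in the frame of slab between -0.055 and 0.055 m and z of flask_mid in the frame of slab between 0.084 and 0.094 m and x of square_vase_mid in the frame of slab between -0.14 and 0.14 m and y of square_vase_mid in the frame of slab between -0.055 and 0.055 m and z of square_vase_mid in the frame of slab between 0.0815 and 0.0915 m), for 0.2 s.
2. the squat pot stands in the centre of the wheel while the three vases wait on the slab (all of step 1 and horizontal distance between squat_pot_mid and wheel_top below 0.012 m and z of squat_pot_mid in the frame of wheel_top between 0.018 and 0.028 m and angle between squat_pot_mid's own z axis and vertical below 0.1 rad and linear speed of squat_pot below 0.03 m/s), for 0.2 s.
At the end, for the whole second after the job is handed in: Each of the three vases stands upright (within 0.1 rad) and at rest within 15 mm of where it stood at the start; the squat pot stands upright and at rest on the wheel within 12 mm of its centre; the dish and the cone pack are within 15 mm of where they were (distance of each of tumbler_mid, flask_mid, square_vase_mid, dish_mid, cones_mid from where it was at the start of the episode below 0.015 m and angle between each of tumbler_mid, flask_mid, square_vase_mid, squat_pot_mid's own z axis and vertical below 0.1 rad and linear speed of each of tumbler, flask, square_vase, squat_pot below 0.03 m/s and horizontal distance between squat_pot_mid and wheel_top below 0.012 m and z of squat_pot_mid in the frame of wheel_top between 0.018 and 0.028 m); the robot touches nothing.
It fails at once if a vase or the squat pot is tipped by more than 0.6 rad (angle between any of tumbler_mid, flask_mid, square_vase_mid, squat_pot_mid's own z axis and vertical above 0.6 rad).
It fails at once if a vase or the squat pot is dropped or banged down (a vase meets slab or board with more than 35 N, or the pot meets the wheel with more than 30 N) (contact force between any of tumbler, flask, square_vase and slab above 35 N or contact force between any of tumbler, flask, square_vase and board above 35 N or contact force between squat_pot and wheel above 30 N).
It fails at once if the dish or the cone pack is pushed more than 30 mm (distance of any of dish_mid, cones_mid from where it was at the start of the episode above 0.03 m).
It also fails if it takes over 144 s, if anything falls off the work surface, if the arm or the gripper's body presses on something with over 40 N, if the wrist force passes 120 N, or if a joint passes its speed limit or range.

ROBOT

A 6-joint arm with a two-finger parallel gripper is mounted at the origin on the work surface. World frame = base frame: x ahead of the robot, y to its left, z up, the work surface at z = 0. Lengths are in m, angles in rad, forces in N, time in s.
With the tool pointing down it reaches from about 0.35 to 0.775 m from the base axis. Payload 7.3 kg.
Tool frame: the origin (TCP) lies midway between the tips of the shut fingers; the grasp point (between the pads) lies 19 mm behind it; y points along the fingers, z is the direction in which the jaws open and shut, and the axes are right-handed (so a half turn about y gives the same grasp; the last joint's range is limited). The gripper opens to 92 mm and grips with 3 to 60 N. Pads are 19 mm wide; open, the fingers measure 130 mm over their backs; the gripper's body (75 mm by 190 mm) begins 47 mm behind the grasp point.
Start: joints at [-1.286, 0.342, 1.524, -0, 1.275, -0.146], TCP at [0.219, -0.477, 0.227] pointing down, gripper open.
Joint ranges: [-2.53, 2.53], [-0.77, 2.02], [0.04, 2.7], [-1, 4.14], [0.28, 2.66], [-3.11, 3.11]. Speed limits (rad/s): [2.57, 2.57, 3.14, 3.14, 3.14, 3.14].

INTERFACE

Orientations are given as [roll, pitch, yaw] about the fixed x, y, z axes, in that order (R = Rz(yaw) Ry(pitch) Rx(roll)).
In Python, from plant import env gives the robot as it stands. The module is installed in compiled form; this text tells all that it offers.
- The arm moves only by the tool arm_command, never from a script. Its argument "commands" is a list of rows, each an object with "delta_pos": the shift along the tool's x, y, z in m, a list of three; "roll": the turn about the tool's y in degrees; "hand": the closure, from -1 (fully open) to 1 (shut). A call has 1 to 5 rows; each row shifts and turns the commanded pose from where the row before left it, along the tool's axes as they then stand; what a row does not reach is not made up. A row lasts 1/10 s, in which the tool goes at most 50 mm and 8.59 degrees, less where a joint would pass 70% of its speed; a pose out of reach is approached as far as the arm can. A call is refused whole if a number of a shift passes 0.05 or a number of a turn 8.59, either way. A call with a gripper value outside its range is refused whole. The fingers move at their own pace and stop on an object; "squeeze" is the grip in N (left out, the last holds). Time passes only in rows, so rows that do not move let the fingers close. It gives the time, the measured TCP pose, the force and the opening at its end, in the units of the state.
- env.get_state(): the state, without advancing time (a new reading comes with each control period).
- env.get_image(name): name is "scene" or "side" or "wrist"; returns a dict with "frame" (384x512x3 uint8, red, green, blue), "fx", "fy", "cx", "cy" (pixels), "pose" (4x4, takes a point from camera to world coordinates). Camera axes: x right, y down, z forward; pixel columns grow to the right and rows downward; lengths in m; the calibration is good to about 2 mm. A picture is of the moment at which its call begins. There is no depth.
- env.hand_in(): hands the job in, once; it reports no verdict.
Trained networks look in a picture, given as the dict that the camera call returned (one of the last four; its "shot" number tells which), for a name from the list of things; names that differ only in an ending like _2 or _b are one class to them, and where a whole thing is asked for, a point or a joint stands for the part that bears it (a point fixed in the world has none). Each returns a list of dicts, best first, with "score" (0 to 1); they miss things now and then, are a little off and sometimes report something else, mostly with a low value. They report only what shows in the picture. A call takes as long as a camera call. They do not tell look-alikes from the thing itself.
- env.find_in(picture, label): "box" ([left, top, width, height] in pixels, round what is visible of it).
- env.mark_of(picture, label): "centre" ([column, row] in pixels: a listed point, or the origin of a listed thing).
The state is a dict: "time": time; "joint_pos": joint angles; "joint_velocities": joint speeds; "tau": joint torques, N m; "position": TCP position; "orientation": TCP orientation; "force": force on the tool from outside, world axes, zero at the start; "wrist_torque": the same for the moment, N m; "grip_width": finger opening in m.
Only numpy, scipy, OpenCV 4.12 (cv2) and the standard library are available. Lean on these libraries where they do the work, as an engineer would, in place of code of your own. Each camera call takes 0.05 s, during which the arm holds its last target. There are 200 camera calls.

## Working session

There is one attempt and no reset: what is moved stays moved. The work goes in short steps, Python scripts to look and compute and a tool call to move; the robot and the scene stay as the last step left them, time stands still between calls to the robot, and variables do not carry over. Pictures are saved under pics/ and viewed, about 12 in all and at most 16, crops included, and the job is handed in when it is done.

Besides the shell and the picture viewer there is one more tool, called after "Request:" by a JSON object that holds its "op" and its "data". arm_command: Moves the arm, as the interface text tells. Its arguments: {"type":"object","properties":{"commands":{"type":"array","items":{"type":"object","properties":{"delta_pos":{"type":"array","items":{"type":"number"}},"roll":{"type":"number"},"hand":{"type":"number"}}}},"squeeze":{"type":"number"}},"required":["commands"]}

```bash
mkdir -p pics; cat > h.py <<'E'
import numpy as np, cv2
from plant import env
from scipy.spatial.transform import Rotation as R
def ray(p,uv):
    d=np.array([(uv[0]-p['cx'])/p['fx'],(uv[1]-p['cy'])/p['fy'],1.]); T=np.array(p['pose']); return T[:3,3],T[:3,:3]@d
def atz(p,uv,z):
    o,d=ray(p,uv); return (o+d*(z-o[2])/d[2]).round(4)
def proj(p,X):
    T=np.array(p['pose']); q=T[:3,:3].T@(np.array(X)-T[:3,3]); return (p['fx']*q[0]/q[2]+p['cx'],p['fy']*q[1]/q[2]+p['cy'])
def save(p,n,crop=None,s=1):
    f=p['frame'][:,:,::-1]
    if crop: x,y,w,h=crop; f=f[y:y+h,x:x+w]
    cv2.imwrite('pics/'+n,cv2.resize(f,None,fx=s,fy=s,interpolation=cv2.INTER_CUBIC))
def tri(a,ua,b,ub):
    A=[];B=[]
    o1,d1=ray(a,ua);o2,d2=ray(b,ub)
    s=np.linalg.lstsq(np.c_[d1,-d2],o2-o1,rcond=None)[0]
    x,y=o1+s[0]*d1,o2+s[1]*d2
    return ((x+y)/2).round(4), round(float(np.linalg.norm(x-y)),4)
E
python3 - <<'E'
from h import *
a=env.get_image('scene');b=env.get_image('side')
save(a,'a.png',s=1.5);save(b,'b.png',s=1.5)
s=env.get_state();print(s)
for n in ['tumbler_mid','flask_mid','square_vase_mid','squat_pot_mid','board','slab','wheel_top','dish_mid','cones_mid']:
    for k,p in(('scene',a),('side',b)):
        print(n,k,[(np.round(m['centre'],1).tolist(),round(m['score'],2)) for m in env.mark_of(p,n)][:4])
for p in(a,b):print(np.round(p['pose'],3).tolist(),p['fx'])
E
```

```text
{'time': 0.1, 'joint_pos': array([-1.28600404e+00,  3.42643026e-01,  1.52489043e+00, -1.00096614e-05,
        1.27538438e+00, -1.45999653e-01]), 'joint_velocities': array([ 0.00053909, -0.00100344, -0.00162398,  0.00139637,  0.00114835,
       -0.00091501]), 'tau': array([ 2.00236376e-03, -4.32003558e+01, -2.44694799e+01,  7.20082107e-02,
        5.26959740e-02, -4.86080432e-05]), 'position': array([ 0.2191548 , -0.47669132,  0.2261305 ]), 'orientation': array([-1.57210881e+00,  1.83319667e-04, -2.71079791e+00]), 'force': array([ 0.66519182, -0.18315794,  0.75599807]), 'wrist_torque': array([-0.05710351,  0.01156597, -0.03319359]), 'grip_width': 0.09201585875163368}
tumbler_mid scene [([303.1, 153.6], 0.78)]
tumbler_mid side [([281.0, 240.8], 0.94)]
flask_mid scene [([217.3, 153.8], 0.97)]
flask_mid side [([303.7, 179.2], 0.81)]
square_vase_mid scene [([266.0, 152.9], 0.95)]
square_vase_mid side [([292.0, 208.5], 0.62)]
squat_pot_mid scene [([263.7, 188.2], 0.97), ([251.9, 248.5], 0.85), ([291.2, 247.2], 0.57), ([261.9, 185.0], 0.53)]
squat_pot_mid side [([261.5, 217.0], 0.82), ([213.0, 196.2], 0.66), ([196.0, 225.8], 0.57)]
board scene [([259.9, 189.9], 0.95)]
board side [([274.4, 231.2], 0.84)]
slab scene [([378.8, 187.3], 0.67)]
slab side [([226.6, 339.5], 0.75), ([269.0, 187.8], 0.64)]
wheel_top scene [([110.0, 166.3], 0.58)]
wheel_top side [([323.5, 140.7], 0.78)]
dish_mid scene [([311.0, 202.4], 0.72)]
dish_mid side []
cones_mid scene [([211.3, 201.7], 0.68)]
cones_mid side [([270.0, 189.5], 0.54)]
[[-0.002, 0.835, -0.55, 0.975], [1.0, 0.002, -0.001, 0.02], [0.0, -0.55, -0.835, 0.693], [0.0, 0.0, 0.0, 1.0]] 358.81470945914015
[[-0.922, -0.244, 0.3, 0.303], [-0.387, 0.596, -0.704, 0.599], [-0.007, -0.765, -0.644, 0.62], [0.0, 0.0, 0.0, 1.0]] 390.6619292685975
```

View pics/a.png

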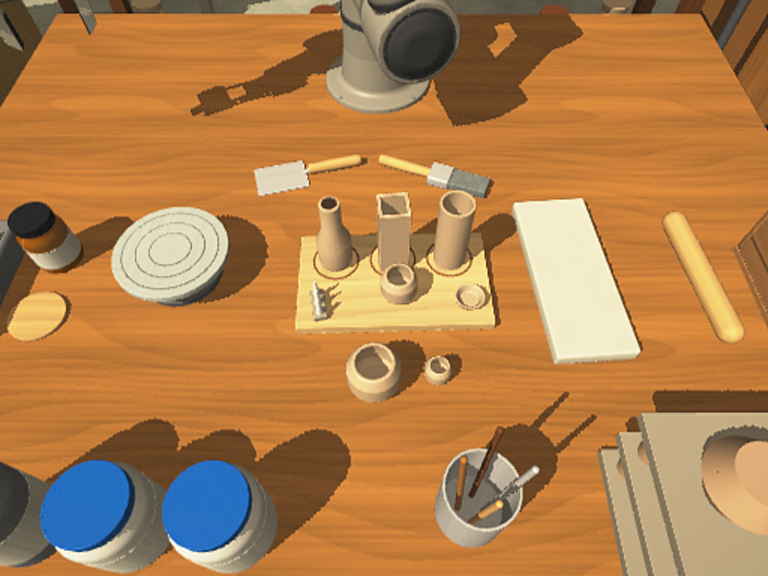

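View pics/b.png

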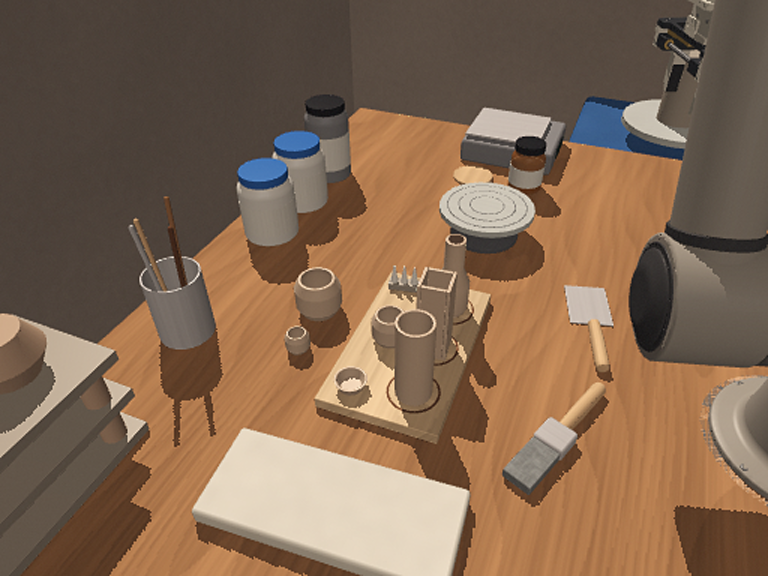

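```bash
python3 - <<'E'
from h import *
a=env.get_image('scene');b=env.get_image('side')
M={'tumbler':((303.1,153.6),(281,240.8)),'flask':((217.3,153.8),(303.7,179.2)),'square':((266,152.9),(292,208.5)),'pot':((263.7,188.2),(261.5,217)),'board':((259.9,189.9),(274.4,231.2)),'slab':((378.8,187.3),(226.6,339.5)),'wheel':((110,166.3),(323.5,140.7))}
for k,(u,v) in M.items(): print(k,tri(a,u,b,v))
print(atz(a,(311,202.4),.026),atz(a,(211.3,201.7),.024), atz(a,(251.9,248.5),.024),atz(a,(291,247),.024))
for u in((252,248.5),(291,247)):
  for v in((213,196.2),(196,225.8)):print(tri(a,u,b,v))
for n in ['tumbler','flask','square_vase','squat_pot','slab','wheel_top','board']:
    n2=n+('_mid' if n in('tumbler','flask','square_vase','squat_pot') else '')
    for k,p in(('scene',a),('side',b)):
        print(n,k,[(np.round(m['box'],1).tolist(),round(m['score'],2)) for m in env.find_in(p,n2)][:4])
E
```

```text
tumbler (array([0.4641, 0.1193, 0.0794]), 0.0076)
flask (array([ 0.4768, -0.0667,  0.0903]), 0.0019)
square (array([0.4709, 0.0371, 0.0899]), 0.0075)
pot (array([0.5355, 0.0344, 0.0436]), 0.0008)
board (array([0.5098, 0.0255, 0.0007]), 0.004)
slab (array([ 0.497 ,  0.3008, -0.0015]), 0.0133)
wheel (array([ 0.4891, -0.3053,  0.0527]), 0.0107)
[0.5612 0.1382 0.026 ] [ 0.5587 -0.0802  0.024 ] [0.6701 0.01   0.024 ] [0.6666 0.0893 0.024 ]
(array([0.6716, 0.0074, 0.0346]), 0.0085)
(array([ 0.6744,  0.0325, -0.014 ]), 0.0601)
(array([0.6638, 0.0656, 0.0693]), 0.0586)
(array([0.6657, 0.0905, 0.0204]), 0.0021)
tumbler scene [([290.6, 125.8, 25.4, 53.7], 0.56)]
tumbler side [([295.5, 153.7, 17.2, 55.4], 0.46)]
flask scene [([210.4, 126.9, 24.7, 54.1], 0.55), ([340.3, 133.0, 86.7, 109.3], 0.21)]
flask side [([298.3, 155.2, 14.9, 57.8], 0.85)]
square_vase scene [([249.9, 127.5, 23.8, 55.1], 0.84)]
square_vase side []
squat_pot scene [([284.3, 237.9, 16.5, 20.8], 0.86), ([233.8, 227.3, 32.2, 40.9], 0.67), ([254.9, 175.1, 21.2, 29.2], 0.6)]
squat_pot side [([193.9, 218.7, 10.7, 16.8], 0.77), ([250.8, 203.4, 19.3, 27.0], 0.66), ([196.7, 180.0, 34.1, 31.0], 0.64), ([278.4, 175.2, 24.9, 69.0], 0.45)]
slab scene [([342.5, 133.5, 83.8, 111.1], 0.94)]
slab side [([131.0, 284.4, 181.3, 99.6], 0.66), ([223.5, 247.4, 20.3, 16.8], 0.21)]
wheel_top scene [([75.1, 138.5, 79.7, 62.5], 0.82), ([206.9, 190.3, 11.5, 24.7], 0.57)]
wheel_top side [([293.0, 125.1, 64.7, 43.0], 0.93)]
board scene [([196.5, 151.4, 133.4, 71.1], 0.66)]
board side [([209.7, 181.2, 115.1, 115.9], 0.83)]
```

The ware on the board is, by scene pixel (1.5x): flask (332,235), square vase (394,233), tumbler (455,232), slab on the right and wheel on the left. There are three squat pots: a large one at (374,372), a tiny one at (438,370), and one on the board at (398,284). The one on the board behind the middle mark is the middle-sized, so it is the one to move. I'll confirm this close up with the wrist camera.

Request:
{"op": "arm_command", "data": {"commands": [{"delta_pos": [0,-0.02,0],"roll": -8.2,"hand": -1},{"delta_pos": [0,-0.02,0],"roll": -8.2,"hand": -1},{"delta_pos": [0,-0.02,0],"roll": -8.2,"hand": -1},{"delta_pos": [0,-0.02,0],"roll": -8.2,"hand": -1},{"delta_pos": [0,-0.02,0],"roll": -8.2,"hand": -1}], "squeeze": 15}}

```text
time: 2.3
position: [0.2192, -0.4769, 0.3276]
orientation: [-1.571, -0.0, -1.989]
force: [-0.2, -0.8, -0.5]
grip_width: 0.092
```

Request:
{"op": "arm_command", "data": {"commands": [{"delta_pos": [0,0,0],"roll": -8.2,"hand": -1},{"delta_pos": [0,0,0],"roll": -8.2,"hand": -1},{"delta_pos": [0,0,0],"roll": -8.1,"hand": -1},{"delta_pos": [0,0,0],"roll": 0,"hand": -1}]}}

```text
time: 2.7
position: [0.2192, -0.477, 0.3268]
orientation: [-1.571, -0.0, -1.566]
force: [0.4, -0.0, -0.9]
grip_width: 0.0919
```

Request:
{"op": "arm_command", "data": {"commands": [{"delta_pos": [-0.03,0,0.036]},{"delta_pos": [-0.03,0,0.036]},{"delta_pos": [-0.03,0,0.036]},{"delta_pos": [-0.03,0,0.036]},{"delta_pos": [-0.03,0,0.036]}]}}

```text
validation failed for argument at $.co...
```

```bash
python3 - <<'E'
from h import *
w=env.get_image('wrist');save(w,'w1.png',s=1)
print(np.round(w['pose'],3).tolist(),w['fx'],w['cx'],w['cy'],env.get_state()['position'])
m=env.mark_of(w,'wheel_top');print(m[:2],[atz(w,k['centre'],.062) for k in m[:2]])
np.savez('w1.npz',**{k:np.array(v) for k,v in w.items()})
E
```

```text
[[1.0, 0.004, 0.002, 0.219], [0.004, -0.961, -0.277, -0.403], [0.001, 0.277, -0.961, 0.485], [0.0, 0.0, 0.0, 1.0]] 297.44250169046757 258.0002165469496 185.73487212152713 [ 0.21925228 -0.47699534  0.32672069]
[{'centre': [473.1, 17.8], 'score': 0.66}] [array([ 0.4926, -0.3009,  0.062 ])]
```

View pics/w1.png

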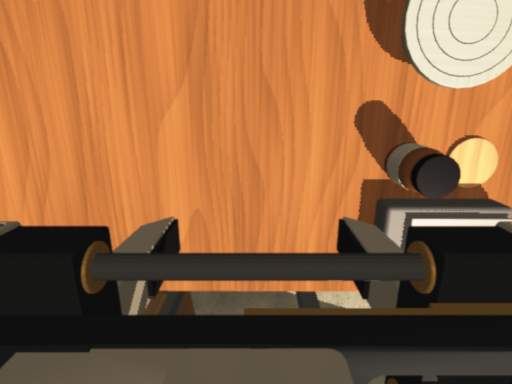

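The wrist view shows the wheel at the top right, with its centre near (473,18), which maps to about (0.493,-0.301). The rows need every field filled in.

Request:
{"op": "arm_command", "data": {"commands": [{"delta_pos": [-0.015,0,0.05],"roll": 0,"hand": -1},{"delta_pos": [-0.015,0,0.05],"roll": 0,"hand": -1},{"delta_pos": [-0.015,0,0.05],"roll": 0,"hand": -1},{"delta_pos": [-0.015,0,0.05],"roll": 0,"hand": -1},{"delta_pos": [-0.015,0,0.05],"roll": 0,"hand": -1}]}}

```text
time: 3.3
position: [0.4603, -0.4036, 0.3268]
orientation: [-1.571, -0.0, -1.571]
force: [0.3, -0.7, -0.3]
grip_width: 0.0922
```

```bash
python3 - <<'E'
from h import *
import pickle
w=env.get_image('wrist');save(w,'w2.png');pickle.dump(w,open('w2.pkl','wb'))
print(env.get_state()['position'])
m=env.mark_of(w,'wheel_top');print(m[:2],[atz(w,k['centre'],.062) for k in m[:2]])
E
```

```text
[ 0.46672669 -0.40000366  0.32565048]
[{'centre': [282.3, 77.3], 'score': 0.95}] [array([ 0.4929, -0.3001,  0.062 ])]
```

Request:
{"op": "arm_command", "data": {"commands": [{"delta_pos": [-0.05,0,-0.004],"roll": 0,"hand": -1},{"delta_pos": [-0.05,0,-0.004],"roll": 0,"hand": -1},{"delta_pos": [-0.05,0,-0.004],"roll": 0,"hand": -1},{"delta_pos": [-0.05,0,-0.004],"roll": 0,"hand": -1},{"delta_pos": [-0.05,0,-0.004],"roll": 0,"hand": -1}]}}

```text
time: 3.9
position: [0.4369, -0.1537, 0.3267]
orientation: [-1.571, -0.0, -1.572]
force: [0.3, 0.3, 0.6]
grip_width: 0.0922
```

Request:
{"op": "arm_command", "data": {"commands": [{"delta_pos": [-0.03,0,0],"roll": 0,"hand": -1},{"delta_pos": [0,0,0],"roll": 0,"hand": -1}]}}

```text
time: 4.1
position: [0.4371, -0.1223, 0.3274]
orientation: [-1.57, 0.0, -1.567]
force: [-1.3, -0.2, -0.8]
grip_width: 0.0918
```

```bash
python3 - <<'E'
from h import *
import pickle
w=env.get_image('wrist');save(w,'w3.png',s=1.5);pickle.dump(w,open('w3.pkl','wb'))
print(env.get_state()['position'])
for n,z in [('tumbler_mid',.0805),('flask_mid',.083),('square_vase_mid',.0805),('squat_pot_mid',.042),('board',0),('slab',0),('dish_mid',.026),('cones_mid',.024)]:
  m=env.mark_of(w,n);print(n,[(np.round(k['centre'],1).tolist(),round(k['score'],2),atz(w,k['centre'],z)) for k in m[:3]])
E
```

```text
[ 0.43741276 -0.12419062  0.32724535]
tumbler_mid []
flask_mid [([287.7, 110.0], 0.65, array([ 0.4761, -0.0604,  0.083 ]))]
square_vase_mid []
squat_pot_mid [([428.4, 63.7], 0.88, array([0.6739, 0.0016, 0.042 ])), ([331.5, 35.4], 0.6, array([0.5365, 0.0367, 0.042 ])), ([307.1, 44.5], 0.17, array([0.5039, 0.0253, 0.042 ]))]
board [([305.0, 46.8], 0.76, array([0.5073, 0.029 , 0.    ]))]
slab []
dish_mid [([331.6, 38.1], 0.26, array([0.5405, 0.0363, 0.026 ]))]
cones_mid [([335.5, 123.9], 0.76, array([ 0.5555, -0.0825,  0.024 ]))]
```

View pics/w3.png

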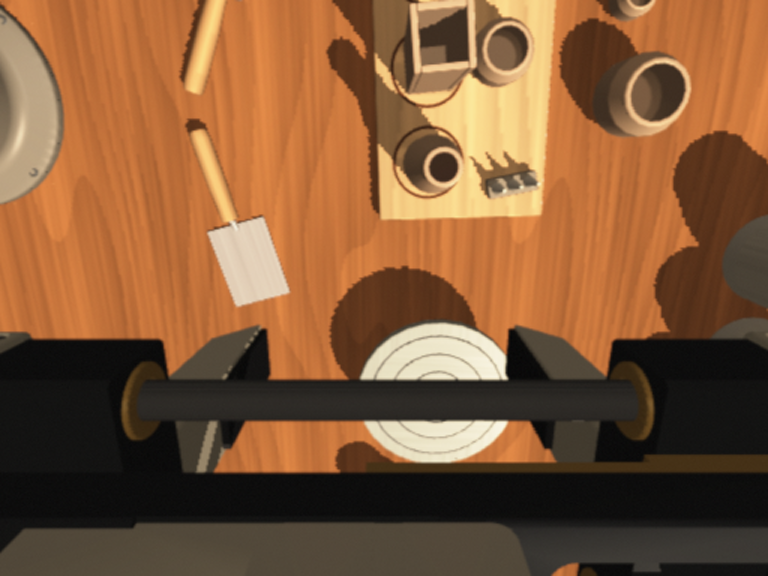

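View pics/w2.png

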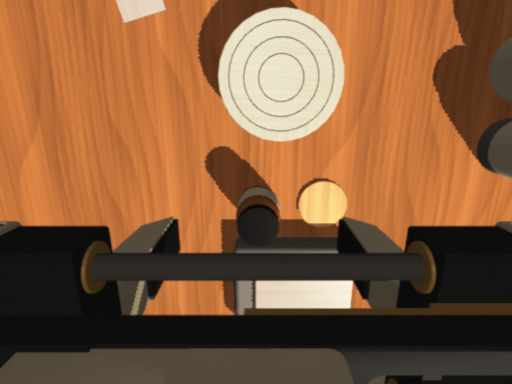

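The first view has the board with the flask at (437,163), the cones at (513,182), the square vase at (437,45) and the middle-sized pot at (503,50). The large decoy is off the board at (650,92). The second has the wheel centre at (282,76), which maps to (0.493,-0.300). Next I'll look from over the board and then over the slab.

Request:
{"op": "arm_command", "data": {"commands": [{"delta_pos": [-0.04,0,0.014],"roll": 0,"hand": -1},{"delta_pos": [-0.04,0,0.014],"roll": 0,"hand": -1},{"delta_pos": [-0.04,0,0.014],"roll": 0,"hand": -1},{"delta_pos": [0,0,0],"roll": 0,"hand": -1}]}}

```text
time: 4.95
position: [0.4802, -0.0017, 0.3264]
orientation: [-1.571, 0.002, -1.563]
force: [0.7, -0.1, 0.6]
grip_width: 0.092
```

```bash
cat > look.py <<'E'
from h import *
import pickle,sys
n=sys.argv[1]
w=env.get_image('wrist');save(w,n+'.png',s=1.5);pickle.dump(w,open(n+'.pkl','wb'))
print(env.get_state()['position'])
for k,z in [('tumbler_mid',.0805),('flask_mid',.083),('square_vase_mid',.0805),('squat_pot_mid',.042),('board',0),('slab',0),('dish_mid',.026),('cones_mid',.024)]:
  if k in sys.argv[2:] or len(sys.argv)<3:
    m=env.mark_of(w,k);print(k,[(np.round(k['centre'],1).tolist(),round(k['score'],2),atz(w,k['centre'],z)) for k in m[:2]])
E
python3 look.py w4
```

```text
[ 0.47967713 -0.00363166  0.32637755]
tumbler_mid [([254.1, 63.7], 0.62, array([0.4744, 0.1172, 0.0805])), ([275.5, 128.0], 0.28, array([0.5034, 0.0372, 0.0805]))]
flask_mid [([254.0, 199.2], 0.85, array([ 0.4749, -0.0628,  0.083 ]))]
square_vase_mid [([255.6, 134.0], 0.64, array([0.4767, 0.029 , 0.0805]))]
squat_pot_mid [([385.4, 147.9], 0.92, array([0.6707, 0.0057, 0.042 ])), ([380.4, 89.4], 0.9, array([0.6532, 0.0888, 0.042 ]))]
board [([275.2, 130.5], 0.69, array([0.5077, 0.0261, 0.    ])), ([310.7, 50.9], 0.69, array([0.5583, 0.1446, 0.    ]))]
slab []
dish_mid [([310.6, 52.4], 0.79, array([0.554 , 0.1388, 0.026 ]))]
cones_mid [([305.1, 198.5], 0.97, array([ 0.5577, -0.0809,  0.024 ]))]
```

Request:
{"op": "arm_command", "data": {"commands": [{"delta_pos": [-0.05,0,0],"roll": 0,"hand": -1},{"delta_pos": [-0.05,0,0],"roll": 0,"hand": -1},{"delta_pos": [-0.05,0,0],"roll": 0,"hand": -1},{"delta_pos": [-0.05,0,0],"roll": 0,"hand": -1},{"delta_pos": [0,0,0],"roll": 0,"hand": -1}]}}

```text
time: 5.9
position: [0.4779, 0.1997, 0.3264]
orientation: [-1.571, 0.002, -1.562]
force: [0.2, -0.6, 0.8]
grip_width: 0.0918
```

```bash
python3 look.py w5 slab; python3 -c "
import cv2,numpy as np
a=cv2.imread('pics/w4.png')[:340];b=cv2.imread('pics/w5.png')[:340]
cv2.imwrite('pics/w45.png',cv2.resize(np.vstack([a,b]),None,fx=.85,fy=.85))"
```

```text
[0.47818497 0.19701224 0.3264177 ]
slab [([272.6, 82.7], 0.79, array([ 0.4994,  0.3004, -0.    ]))]
```

View pics/w45.png

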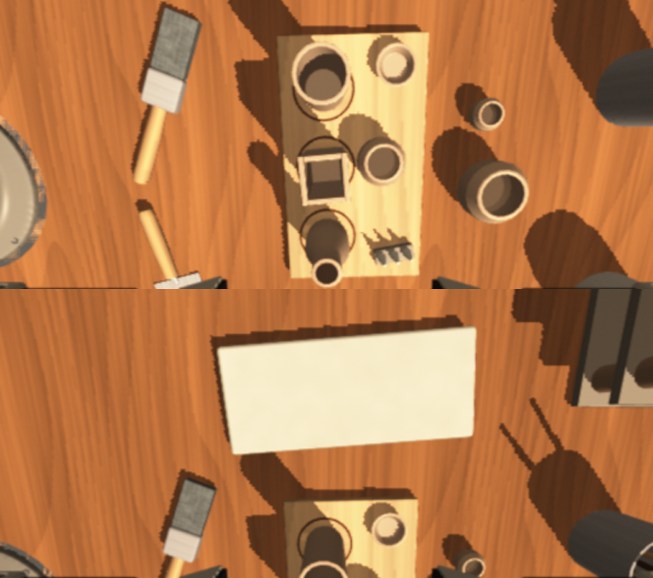

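```bash
python3 - <<'E'
from h import *
import pickle
a=pickle.load(open('w4.pkl','rb'));b=pickle.load(open('w5.pkl','rb'))
f=1/1.275
for n,u,z in [('tum',(321,77),.143),('sq',(324,178),.143),('flask',(325.5,272),.148),('pot',(382,161),.066),('b1',(279,37),.018),('b2',(428,33),.018),('b3',(419,275),.018),('b4',(290,278),.018)]: print(n,atz(a,np.array(u)*f,z))
S=[atz(b,np.array((x,y-289))*f,.025) for x,y in((218,350),(475,328),(473,436),(232,455))];print(S,np.mean(S,0))
E
python3 - <<'E'
from h import *
import pickle
a=pickle.load(open('w4.pkl','rb'))
save(a,'c4.png',(215,15,130,210),2.8)
E
```

```text
tum [0.4726 0.1136 0.143 ]
sq [0.4755 0.0293 0.143 ]
flask [ 0.4773 -0.059   0.148 ]
pot [0.5376 0.0385 0.066 ]
b1 [0.4233 0.1695 0.018 ]
b2 [0.5889 0.1748 0.018 ]
b3 [ 0.5999 -0.1131  0.018 ]
b4 [ 0.4296 -0.1185  0.018 ]
[array([0.3528, 0.3446, 0.025 ]), array([0.6367, 0.3693, 0.025 ]), array([0.6476, 0.2539, 0.025 ]), array([0.3613, 0.2292, 0.025 ])] [0.4996  0.29925 0.025  ]
```

View pics/c4.png

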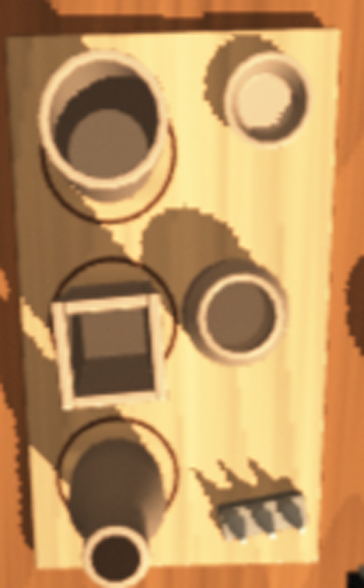

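Everything agrees: the marks come to (0.473,0.115), (0.476,0.028) and (0.478,-0.060), and the vases are within 2 mm of those. The slab centre is (0.500,0.299) with a yaw of +0.087. The crop shows the middle-sized pot on the board at (237,312), next to the square vase, which is turned about 0.1 rad. I'll take the tumbler first.

Request:
{"op": "arm_command", "data": {"commands": [{"delta_pos": [0.04,0.03,-0.002],"roll": 0,"hand": -1},{"delta_pos": [0.04,0.03,-0.002],"roll": 0,"hand": -1},{"delta_pos": [0,0.04,-0.001],"roll": 0,"hand": -1},{"delta_pos": [0,0.026,0],"roll": -0.5,"hand": -1},{"delta_pos": [0,0,0],"roll": 0,"hand": -1}]}}

```text
time: 6.5
position: [0.4718, 0.1125, 0.1979]
orientation: [-1.578, -0.001, -1.562]
force: [-0.6, 0.5, 0.6]
grip_width: 0.092
```

```bash
python3 - <<'E'
from h import *
s=env.get_state();print(s['position'],s['orientation'])
b=env.get_image('scene');w=env.get_image('wrist');save(b,'s5.png',(170,90,260,160),2.6)
E
```

```text
[0.4718416  0.11249198 0.19785474] [-1.57783054e+00 -1.01858082e-03 -1.56223124e+00]
```

View pics/s5.png

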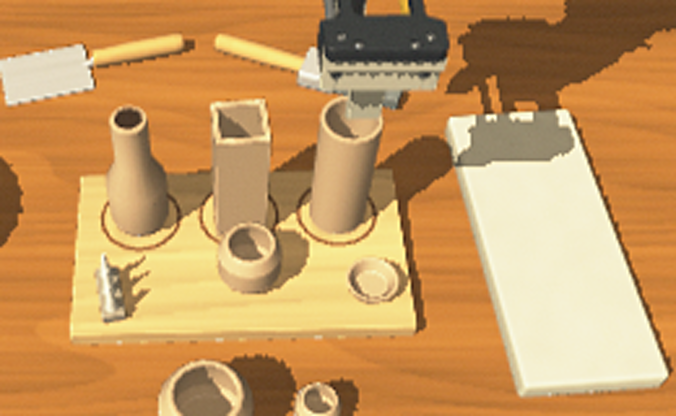

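The gripper sits over the tumbler at about (370,100), with the jaws opening front to back and the pot clear below. I'll descend.

Request:
{"op": "arm_command", "data": {"commands": [{"delta_pos": [-0.001,0.03,0.001],"roll": 0,"hand": -1},{"delta_pos": [-0.001,0.03,0],"roll": 0,"hand": -1},{"delta_pos": [0,0.025,0],"roll": 0,"hand": -1},{"delta_pos": [0,0.014,0],"roll": 0,"hand": -1},{"delta_pos": [0,0,0],"roll": 0,"hand": -1}]}}

```text
time: 7.1
position: [0.4752, 0.1166, 0.1019]
orientation: [-1.571, -0.0, -1.559]
force: [-0.2, -1.0, -0.6]
grip_width: 0.0918
```

Request:
{"op": "arm_command", "data": {"commands": [{"delta_pos": [0,0,0],"roll": 0,"hand": 0.2},{"delta_pos": [0,0,0],"roll": 0,"hand": 0.2},{"delta_pos": [0,0,0],"roll": 0,"hand": 0.2},{"delta_pos": [0,0,0],"roll": 0,"hand": 0.2},{"delta_pos": [0,0,0],"roll": 0,"hand": 0.2}], "squeeze": 15}}

```text
time: 7.6
position: [0.4751, 0.1169, 0.1022]
orientation: [-1.57, -0.0, -1.559]
force: [-0.3, -0.1, -0.4]
grip_width: 0.0564
```

Request:
{"op": "arm_command", "data": {"commands": [{"delta_pos": [0,0,0],"roll": 0,"hand": 0.3},{"delta_pos": [0,0,0],"roll": 0,"hand": 0.3},{"delta_pos": [0,0,0],"roll": 0,"hand": 0.3},{"delta_pos": [0,0,0],"roll": 0,"hand": 0.3},{"delta_pos": [0,0,0],"roll": 0,"hand": 0.3}]}}

```text
time: 8.1
position: [0.4749, 0.1169, 0.1018]
orientation: [-1.571, -0.0, -1.559]
force: [-1.8, 0.2, 2.9]
grip_width: 0.0504
```

Request:
{"op": "arm_command", "data": {"commands": [{"delta_pos": [0,-0.008,0],"roll": 0,"hand": 0.3},{"delta_pos": [0,-0.03,0],"roll": 0,"hand": 0.3},{"delta_pos": [0,-0.04,0],"roll": 0,"hand": 0.3},{"delta_pos": [0,-0.04,0],"roll": 0,"hand": 0.3},{"delta_pos": [0,-0.04,0],"roll": 0,"hand": 0.3}]}}

```text
time: 8.6
position: [0.4744, 0.1168, 0.2615]
orientation: [-1.571, -0.0, -1.559]
force: [1.3, -0.5, -3.1]
grip_width: 0.0503
```

Request:
{"op": "arm_command", "data": {"commands": [{"delta_pos": [-0.02,0,0.01],"roll": 0,"hand": 0.3},{"delta_pos": [-0.035,0,0.023],"roll": 0,"hand": 0.3},{"delta_pos": [-0.04,0,0.026],"roll": 0,"hand": 0.3},{"delta_pos": [-0.04,0,0.026],"roll": 0,"hand": 0.3},{"delta_pos": [-0.035,0,0.023],"roll": 0,"hand": 0.3}]}}

```text
time: 9.1
position: [0.5814, 0.2901, 0.2596]
orientation: [-1.571, -0.0, -1.559]
force: [1.1, -0.1, -1.7]
grip_width: 0.0505
```

Request:
{"op": "arm_command", "data": {"commands": [{"delta_pos": [-0.018,0,0.013],"roll": 0,"hand": 0.3},{"delta_pos": [0,0,0],"roll": 0,"hand": 0.3},{"delta_pos": [0,0,0],"roll": 0,"hand": 0.3}]}}

```text
time: 9.4
position: [0.5932, 0.3062, 0.2589]
orientation: [-1.572, -0.001, -1.558]
force: [-0.7, 0.5, -3.5]
grip_width: 0.05
```

Request:
{"op": "arm_command", "data": {"commands": [{"delta_pos": [0,0.03,0],"roll": 0,"hand": 0.3},{"delta_pos": [0,0.04,0],"roll": 0,"hand": 0.3},{"delta_pos": [0,0.04,0],"roll": 0,"hand": 0.3},{"delta_pos": [0,0.025,0],"roll": 0,"hand": 0.3},{"delta_pos": [0,0.005,0],"roll": 0,"hand": 0.3}]}}

```text
time: 9.9
position: [0.5913, 0.3042, 0.1165]
orientation: [-1.577, -0.003, -1.56]
force: [-1.5, -0.4, -2.9]
grip_width: 0.0501
```

Request:
{"op": "arm_command", "data": {"commands": [{"delta_pos": [0,0.004,0],"roll": 0,"hand": 0.3},{"delta_pos": [0,0.002,0],"roll": 0,"hand": 0.3},{"delta_pos": [0,0,0],"roll": 0,"hand": 0.3},{"delta_pos": [0,0,0],"roll": 0,"hand": 0.3}]}}

```text
time: 10.3
position: [0.5942, 0.3065, 0.1152]
orientation: [-1.569, 0.001, -1.559]
force: [0.5, 0.8, -2.0]
grip_width: 0.0501
```

Measured z is 0.1152 and the target is about 0.1088, so I'll creep down while watching the force.

Request:
{"op": "arm_command", "data": {"commands": [{"delta_pos": [0,0.002,0],"roll": 0,"hand": 0.3},{"delta_pos": [0,0.002,0],"roll": 0,"hand": 0.3},{"delta_pos": [0,0,0],"roll": 0,"hand": 0.3},{"delta_pos": [0,0,0],"roll": 0,"hand": 0.3}]}}

```text
time: 10.7
position: [0.5936, 0.3063, 0.1096]
orientation: [-1.571, -0.0, -1.559]
force: [-0.4, 0.6, -2.3]
grip_width: 0.05
```

Request:
{"op": "arm_command", "data": {"commands": [{"delta_pos": [0,0.001,0],"roll": 0,"hand": 0.3},{"delta_pos": [0,0,0],"roll": 0,"hand": 0.3},{"delta_pos": [0,0,0],"roll": 0,"hand": 0.3}]}}

```text
time: 11.0
position: [0.5938, 0.3063, 0.109]
orientation: [-1.57, 0.0, -1.559]
force: [-0.5, -0.9, 0.7]
grip_width: 0.0502
```

Contact: the weight has come off the wrist at z=0.109, as predicted. I'll open.

Request:
{"op": "arm_command", "data": {"commands": [{"delta_pos": [0,0,0],"roll": 0,"hand": -0.5},{"delta_pos": [0,0,0],"roll": 0,"hand": -0.5},{"delta_pos": [0,0,0],"roll": 0,"hand": -0.5},{"delta_pos": [0,0,0],"roll": 0,"hand": -0.5}]}}

```text
time: 11.4
position: [0.5937, 0.3063, 0.1088]
orientation: [-1.571, -0.0, -1.559]
force: [0.2, -0.8, -0.2]
grip_width: 0.0686
```

Request:
{"op": "arm_command", "data": {"commands": [{"delta_pos": [0,-0.015,0],"roll": 0,"hand": -0.5},{"delta_pos": [0,-0.04,0],"roll": 0,"hand": -0.5},{"delta_pos": [0,-0.04,0],"roll": 0,"hand": -0.8},{"delta_pos": [0,0,0],"roll": 0,"hand": -1}]}}

```text
time: 11.8
position: [0.5963, 0.3074, 0.2108]
orientation: [-1.559, 0.004, -1.559]
force: [0.5, 0.0, -0.0]
grip_width: 0.0803
```

Request:
{"op": "arm_command", "data": {"commands": [{"delta_pos": [0.046,0,-0.02],"roll": 0,"hand": -1},{"delta_pos": [0.046,0,-0.02],"roll": 0,"hand": -1},{"delta_pos": [0.046,0,-0.02],"roll": 0,"hand": -1},{"delta_pos": [0.046,0,-0.02],"roll": 0,"hand": -1},{"delta_pos": [0.046,0,-0.02],"roll": 0,"hand": -1}]}}

```text
time: 12.3
position: [0.4954, 0.0743, 0.2034]
orientation: [-1.571, -0.0, -1.558]
force: [1.7, -0.8, 0.0]
grip_width: 0.0918
```

Request:
{"op": "arm_command", "data": {"commands": [{"delta_pos": [0.046,0,-0.021],"roll": 0,"hand": -1},{"delta_pos": [0,0,0],"roll": -4.9,"hand": -1},{"delta_pos": [0,0,0],"roll": 0,"hand": -1},{"delta_pos": [0,0,0],"roll": 0,"hand": -1}]}}

```text
time: 12.7
position: [0.4767, 0.0304, 0.2037]
orientation: [-1.57, 0.0, -1.475]
force: [-0.0, -0.3, 0.5]
grip_width: 0.0918
```

```bash
python3 - <<'E'
from h import *
s=env.get_state();print(s['position'],s['orientation'])
b=env.get_image('side');save(b,'s6.png',(120,130,240,254),2.3)
E
```

```text
[0.47665305 0.03041034 0.20367133] [-1.57049138e+00  1.12688316e-04 -1.47535618e+00]
```

View pics/s6.png

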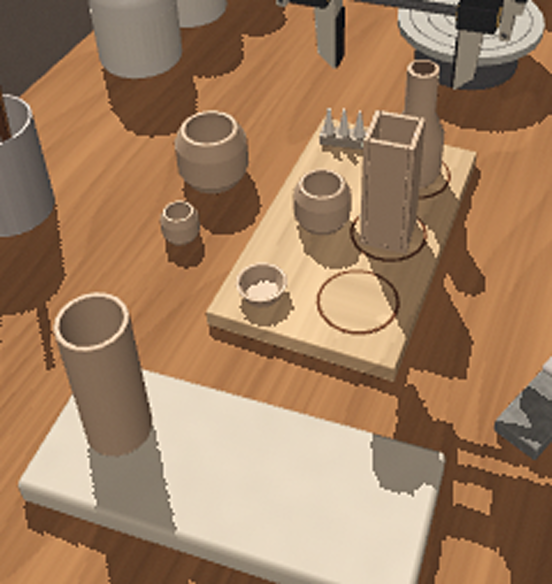

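The tumbler stands upright on the slab at (115,430), and the gripper is above the square vase. I'll descend and grip.

Request:
{"op": "arm_command", "data": {"commands": [{"delta_pos": [0,0.03,0],"roll": 0,"hand": -1},{"delta_pos": [0.001,0.03,-0.001],"roll": 0,"hand": -1},{"delta_pos": [0,0.027,0],"roll": 0,"hand": -1},{"delta_pos": [0,0.015,0],"roll": 0,"hand": -1},{"delta_pos": [0,0,0],"roll": 0,"hand": -1}]}}

```text
time: 13.25
position: [0.4743, 0.0302, 0.0996]
orientation: [-1.576, 0.001, -1.473]
force: [-0.7, 0.3, -0.6]
grip_width: 0.0917
```

Request:
{"op": "arm_command", "data": {"commands": [{"delta_pos": [0,0,0],"roll": 0,"hand": 0.2},{"delta_pos": [0,0,0],"roll": 0,"hand": 0.2},{"delta_pos": [0,0,0],"roll": 0,"hand": 0.2},{"delta_pos": [0,0,0],"roll": 0,"hand": 0.3},{"delta_pos": [0,0,0],"roll": 0,"hand": 0.3}]}}

```text
time: 13.75
position: [0.4758, 0.029, 0.1022]
orientation: [-1.57, -0.0, -1.473]
force: [-0.1, -0.4, 0.5]
grip_width: 0.0558
```

Request:
{"op": "arm_command", "data": {"commands": [{"delta_pos": [0,0,0],"roll": 0,"hand": 0.3},{"delta_pos": [0,0,0],"roll": 0,"hand": 0.4},{"delta_pos": [0,0,0],"roll": 0,"hand": 0.4},{"delta_pos": [0,0,0],"roll": 0,"hand": 0.4},{"delta_pos": [0,0,0],"roll": 0,"hand": 0.4}]}}

```text
time: 14.25
position: [0.4756, 0.029, 0.1019]
orientation: [-1.571, -0.0, -1.473]
force: [-0.9, 0.1, 2.3]
grip_width: 0.044
```

Request:
{"op": "arm_command", "data": {"commands": [{"delta_pos": [0,-0.008,0],"roll": 0,"hand": 0.4},{"delta_pos": [0,-0.03,0],"roll": 0,"hand": 0.4},{"delta_pos": [0,-0.04,0],"roll": 0,"hand": 0.4},{"delta_pos": [0,-0.04,0],"roll": 2.4,"hand": 0.4},{"delta_pos": [0,-0.04,0],"roll": 2.5,"hand": 0.4}]}}

```text
time: 14.75
position: [0.475, 0.0292, 0.2615]
orientation: [-1.571, -0.0, -1.561]
force: [0.5, 0.0, -2.5]
grip_width: 0.0442
```

Request:
{"op": "arm_command", "data": {"commands": [{"delta_pos": [-0.02,0,0.002],"roll": 0,"hand": 0.4},{"delta_pos": [-0.04,0,0.004],"roll": 0,"hand": 0.4},{"delta_pos": [-0.045,0,0.005],"roll": 0,"hand": 0.4},{"delta_pos": [-0.045,0,0.005],"roll": 0,"hand": 0.4},{"delta_pos": [-0.045,0,0.005],"roll": 0,"hand": 0.4}]}}

```text
time: 15.25
position: [0.4939, 0.2259, 0.2599]
orientation: [-1.571, -0.0, -1.559]
force: [1.6, -0.9, -2.5]
grip_width: 0.044
```

Request:
{"op": "arm_command", "data": {"commands": [{"delta_pos": [-0.045,0,0.004],"roll": 0,"hand": 0.4},{"delta_pos": [-0.03,0,0.002],"roll": 0,"hand": 0.4},{"delta_pos": [0,0,0],"roll": 0,"hand": 0.4},{"delta_pos": [0,0,0],"roll": 0,"hand": 0.4},{"delta_pos": [0,0,0],"roll": 0,"hand": 0.4}]}}

```text
time: 15.75
position: [0.4992, 0.2984, 0.2597]
orientation: [-1.571, -0.001, -1.56]
force: [-0.6, -0.2, -2.0]
grip_width: 0.0438
```

Request:
{"op": "arm_command", "data": {"commands": [{"delta_pos": [0,0.03,0],"roll": 0,"hand": 0.4},{"delta_pos": [0,0.04,0],"roll": 0,"hand": 0.4},{"delta_pos": [0,0.04,0],"roll": 0,"hand": 0.4},{"delta_pos": [0,0.026,0],"roll": 0,"hand": 0.4},{"delta_pos": [0,0.008,0],"roll": 0,"hand": 0.4}]}}

```text
time: 16.25
position: [0.4979, 0.2973, 0.113]
orientation: [-1.576, -0.002, -1.561]
force: [0.5, -0.6, -2.8]
grip_width: 0.0438
```

Request:
{"op": "arm_command", "data": {"commands": [{"delta_pos": [0,0,0],"roll": 0,"hand": 0.4},{"delta_pos": [0,0.002,0],"roll": 0,"hand": 0.4},{"delta_pos": [0,0.002,0],"roll": 0,"hand": 0.4},{"delta_pos": [0,0,0],"roll": 0,"hand": 0.4},{"delta_pos": [0,0,0],"roll": 0,"hand": 0.4}]}}

```text
time: 16.75
position: [0.4996, 0.2995, 0.1125]
orientation: [-1.57, 0.0, -1.559]
force: [-0.2, -0.0, -2.5]
grip_width: 0.0438
```

Request:
{"op": "arm_command", "data": {"commands": [{"delta_pos": [0,0.001,0],"roll": 0,"hand": 0.4},{"delta_pos": [0,0.001,0],"roll": 0,"hand": 0.4},{"delta_pos": [0,0,0],"roll": 0,"hand": 0.4},{"delta_pos": [0,0,0],"roll": 0,"hand": 0.4}]}}

```text
time: 17.15
position: [0.4993, 0.2994, 0.1097]
orientation: [-1.571, -0.0, -1.559]
force: [-0.3, -0.5, -1.7]
grip_width: 0.0443
```

Request:
{"op": "arm_command", "data": {"commands": [{"delta_pos": [0,0.001,0],"roll": 0,"hand": 0.4},{"delta_pos": [0,0,0],"roll": 0,"hand": 0.4},{"delta_pos": [0,0,0],"roll": 0,"hand": 0.4}]}}

```text
time: 17.45
position: [0.4995, 0.2995, 0.1089]
orientation: [-1.57, 0.0, -1.559]
force: [0.2, 0.4, -0.1]
grip_width: 0.0442
```

Request:
{"op": "arm_command", "data": {"commands": [{"delta_pos": [0,0,0],"roll": 0,"hand": -0.45},{"delta_pos": [0,0,0],"roll": 0,"hand": -0.45},{"delta_pos": [0,0,0],"roll": 0,"hand": -0.45},{"delta_pos": [0,0,0],"roll": 0,"hand": -0.45},{"delta_pos": [0,0,0],"roll": 0,"hand": -0.45}]}}

```text
time: 17.95
position: [0.4994, 0.2993, 0.1087]
orientation: [-1.571, -0.0, -1.559]
force: [-0.1, -0.1, 0.3]
grip_width: 0.0666
```

Request:
{"op": "arm_command", "data": {"commands": [{"delta_pos": [0,-0.015,0],"roll": 0,"hand": -0.45},{"delta_pos": [0,-0.04,0],"roll": 0,"hand": -0.45},{"delta_pos": [0,-0.05,0],"roll": 0,"hand": -0.45},{"delta_pos": [0,0,0],"roll": 0,"hand": -0.45}]}}

```text
time: 18.35
position: [0.5024, 0.3008, 0.221]
orientation: [-1.559, 0.005, -1.559]
force: [0.2, 0.6, 0.0]
grip_width: 0.0665
```

Request:
{"op": "arm_command", "data": {"commands": [{"delta_pos": [0.045,0,-0.003],"roll": 0,"hand": -1},{"delta_pos": [0.045,0,-0.003],"roll": 0,"hand": -1},{"delta_pos": [0.045,0,-0.003],"roll": 0,"hand": -1},{"delta_pos": [0.045,0,-0.003],"roll": 0,"hand": -1},{"delta_pos": [0.045,0,-0.003],"roll": 0,"hand": -1}]}}

```text
time: 18.85
position: [0.4866, 0.0726, 0.2136]
orientation: [-1.57, -0.0, -1.559]
force: [0.3, -0.4, -0.2]
grip_width: 0.0914
```

Request:
{"op": "arm_command", "data": {"commands": [{"delta_pos": [0.045,0,-0.003],"roll": 0,"hand": -1},{"delta_pos": [0.045,0,-0.003],"roll": 0,"hand": -1},{"delta_pos": [0.044,0,-0.004],"roll": 0,"hand": -1},{"delta_pos": [0,0,0],"roll": 0,"hand": -1},{"delta_pos": [0,0,0],"roll": 0,"hand": -1}]}}

```text
time: 19.35
position: [0.4784, -0.0606, 0.2135]
orientation: [-1.571, 0.0, -1.562]
force: [-0.4, 0.8, -0.3]
grip_width: 0.0921
```

Request:
{"op": "arm_command", "data": {"commands": [{"delta_pos": [0,0.03,0],"roll": 0,"hand": -1},{"delta_pos": [0,0.035,0],"roll": 0,"hand": -1},{"delta_pos": [0,0.027,0],"roll": 0,"hand": -1},{"delta_pos": [0,0.015,0],"roll": 0,"hand": -0.5},{"delta_pos": [0,0,0],"roll": 0,"hand": -0.2}]}}

```text
time: 19.85
position: [0.4773, -0.0579, 0.1047]
orientation: [-1.575, 0.002, -1.557]
force: [1.1, -0.1, -0.1]
grip_width: 0.0805
```

Request:
{"op": "arm_command", "data": {"commands": [{"delta_pos": [0,0,0],"roll": 0,"hand": 0.2},{"delta_pos": [0,0,0],"roll": 0,"hand": 0.3},{"delta_pos": [0,0,0],"roll": 0,"hand": 0.3},{"delta_pos": [0,0,0],"roll": 0,"hand": 0.3},{"delta_pos": [0,0,0],"roll": 0,"hand": 0.4}]}}

```text
time: 20.35
position: [0.4788, -0.06, 0.1072]
orientation: [-1.57, -0.0, -1.559]
force: [-0.3, -0.1, -0.6]
grip_width: 0.0403
```

Request:
{"op": "arm_command", "data": {"commands": [{"delta_pos": [0,0,0],"roll": 0,"hand": 0.5},{"delta_pos": [0,0,0],"roll": 0,"hand": 0.5},{"delta_pos": [0,0,0],"roll": 0,"hand": 0.6},{"delta_pos": [0,0,0],"roll": 0,"hand": 0.6},{"delta_pos": [0,0,0],"roll": 0,"hand": 0.6}]}}

```text
time: 20.85
position: [0.4786, -0.06, 0.1069]
orientation: [-1.571, -0.0, -1.559]
force: [-1.5, 0.6, 3.6]
grip_width: 0.0298
```

Request:
{"op": "arm_command", "data": {"commands": [{"delta_pos": [0,-0.008,0],"roll": 0,"hand": 0.6},{"delta_pos": [0,-0.03,0],"roll": 0,"hand": 0.6},{"delta_pos": [0,-0.04,0],"roll": 0,"hand": 0.6},{"delta_pos": [0,-0.04,0],"roll": 0,"hand": 0.6},{"delta_pos": [0,-0.037,0],"roll": 0,"hand": 0.6}]}}

```text
time: 21.35
position: [0.4784, -0.0598, 0.2637]
orientation: [-1.57, -0.0, -1.559]
force: [1.0, -0.2, -2.7]
grip_width: 0.0292
```

Request:
{"op": "arm_command", "data": {"commands": [{"delta_pos": [-0.022,0,-0.005],"roll": 0,"hand": 0.6},{"delta_pos": [-0.044,0,-0.009],"roll": 0,"hand": 0.6},{"delta_pos": [-0.044,0,-0.009],"roll": 0,"hand": 0.6},{"delta_pos": [-0.044,0,-0.009],"roll": 0,"hand": 0.6},{"delta_pos": [-0.044,0,-0.008],"roll": 0,"hand": 0.6}]}}

```text
time: 21.85
position: [0.4354, 0.1392, 0.2619]
orientation: [-1.571, 0.0, -1.559]
force: [0.5, 0.5, -2.3]
grip_width: 0.03
```

Request:
{"op": "arm_command", "data": {"commands": [{"delta_pos": [-0.044,0,-0.009],"roll": 0,"hand": 0.6},{"delta_pos": [-0.044,0,-0.008],"roll": 0,"hand": 0.6},{"delta_pos": [-0.044,0,-0.008],"roll": 0,"hand": 0.6},{"delta_pos": [-0.022,0,-0.004],"roll": 0,"hand": 0.6},{"delta_pos": [0,0,0],"roll": 0,"hand": 0.6}]}}

```text
time: 22.35
position: [0.4043, 0.2938, 0.2615]
orientation: [-1.572, 0.001, -1.555]
force: [-0.1, -1.3, -2.7]
grip_width: 0.0299
```

Request:
{"op": "arm_command", "data": {"commands": [{"delta_pos": [0,0,0],"roll": 0,"hand": 0.6},{"delta_pos": [0,0,0],"roll": 0,"hand": 0.6}]}}

```text
time: 22.55
position: [0.4056, 0.2903, 0.2617]
orientation: [-1.571, -0.001, -1.56]
force: [-0.8, -0.7, -1.6]
grip_width: 0.0303
```

Now down from 0.2617 to 0.1139.

Request:
{"op": "arm_command", "data": {"commands": [{"delta_pos": [0,0.03,0],"roll": 0,"hand": 0.6},{"delta_pos": [0,0.04,0],"roll": 0,"hand": 0.6},{"delta_pos": [0,0.04,0],"roll": 0,"hand": 0.6},{"delta_pos": [0,0.025,0],"roll": 0,"hand": 0.6},{"delta_pos": [0,0.008,0],"roll": 0,"hand": 0.6}]}}

```text
time: 23.05
position: [0.4044, 0.2893, 0.1163]
orientation: [-1.575, -0.003, -1.561]
force: [-0.1, 0.4, -1.4]
grip_width: 0.0296
```

Request:
{"op": "arm_command", "data": {"commands": [{"delta_pos": [0,0,0],"roll": 0,"hand": 0.6},{"delta_pos": [0,0.001,0],"roll": 0,"hand": 0.6},{"delta_pos": [0,0.001,0],"roll": 0,"hand": 0.6},{"delta_pos": [0,0,0],"roll": 0,"hand": 0.6},{"delta_pos": [0,0,0],"roll": 0,"hand": 0.6}]}}

```text
time: 23.55
position: [0.4057, 0.2914, 0.1175]
orientation: [-1.569, 0.001, -1.559]
force: [0.4, -0.4, -2.5]
grip_width: 0.0298
```

Request:
{"op": "arm_command", "data": {"commands": [{"delta_pos": [0,0.001,0],"roll": 0,"hand": 0.6},{"delta_pos": [0,0.001,0],"roll": 0,"hand": 0.6},{"delta_pos": [0,0,0],"roll": 0,"hand": 0.6},{"delta_pos": [0,0,0],"roll": 0,"hand": 0.6}]}}

```text
time: 23.95
position: [0.4054, 0.2912, 0.1147]
orientation: [-1.571, -0.0, -1.559]
force: [0.8, -0.0, -2.1]
grip_width: 0.0299
```

Request:
{"op": "arm_command", "data": {"commands": [{"delta_pos": [0,0.001,0],"roll": 0,"hand": 0.6},{"delta_pos": [0,0,0],"roll": 0,"hand": 0.6},{"delta_pos": [0,0,0],"roll": 0,"hand": 0.6}]}}

```text
time: 24.25
position: [0.4056, 0.2913, 0.1139]
orientation: [-1.57, 0.0, -1.559]
force: [0.5, 1.0, -0.0]
grip_width: 0.0297
```

Request:
{"op": "arm_command", "data": {"commands": [{"delta_pos": [0,0,0],"roll": 0,"hand": -0.3},{"delta_pos": [0,0,0],"roll": 0,"hand": -0.3},{"delta_pos": [0,0,0],"roll": 0,"hand": -0.3},{"delta_pos": [0,0,0],"roll": 0,"hand": -0.3},{"delta_pos": [0,0,0],"roll": 0,"hand": -0.3}]}}

```text
time: 24.75
position: [0.4054, 0.2912, 0.1137]
orientation: [-1.571, -0.0, -1.559]
force: [-0.7, 0.3, 0.2]
grip_width: 0.0592
```

Request:
{"op": "arm_command", "data": {"commands": [{"delta_pos": [0,-0.015,0],"roll": 0,"hand": -0.3},{"delta_pos": [0,-0.04,0],"roll": 0,"hand": -0.3},{"delta_pos": [0,-0.05,0],"roll": 0,"hand": -0.3},{"delta_pos": [0,-0.05,0],"roll": 0,"hand": -0.3},{"delta_pos": [0.02,-0.03,0.005],"roll": 0,"hand": -1}]}}

```text
time: 25.25
position: [0.411, 0.2728, 0.3028]
orientation: [-1.566, 0.003, -1.557]
force: [1.0, -0.1, -0.6]
grip_width: 0.064
```

Request:
{"op": "arm_command", "data": {"commands": [{"delta_pos": [0.047,0,0.012],"roll": 0,"hand": -1},{"delta_pos": [0.047,0,0.013],"roll": 0,"hand": -1},{"delta_pos": [0.047,0,0.013],"roll": 0,"hand": -1},{"delta_pos": [0.047,0,0.013],"roll": 0,"hand": -1},{"delta_pos": [0.047,0,0.013],"roll": 0,"hand": -1}]}}

```text
time: 25.75
position: [0.4776, 0.0352, 0.2989]
orientation: [-1.57, -0.0, -1.559]
force: [0.6, -0.1, -0.3]
grip_width: 0.0915
```

Request:
{"op": "arm_command", "data": {"commands": [{"delta_pos": [0.047,0,0.013],"roll": 0,"hand": -1},{"delta_pos": [0.047,0,0.013],"roll": 0,"hand": -1},{"delta_pos": [0,0,0],"roll": 0,"hand": -1},{"delta_pos": [0,0,0],"roll": 0,"hand": -1}]}}

```text
time: 26.15
position: [0.5044, -0.0573, 0.2983]
orientation: [-1.572, 0.001, -1.561]
force: [0.8, 0.2, -0.4]
grip_width: 0.0915
```

```bash
python3 look.py w6 squat_pot_mid; python3 - <<'E'
from h import *
import pickle
w=pickle.load(open('w6.pkl','rb'));s=env.get_image('side')
a=cv2.resize(w['frame'][0:225,:,::-1],None,fx=1.2,fy=1.2)
b=cv2.resize(s['frame'][130:384,60:360,::-1],None,fx=1.18,fy=1.18)
W=max(a.shape[1],b.shape[1]);p=lambda i:cv2.copyMakeBorder(i,0,0,0,W-i.shape[1],cv2.BORDER_CONSTANT)
cv2.imwrite('pics/w6b.png',np.vstack([p(a),p(b)]))
E
```

```text
[ 0.50430032 -0.05624977  0.29852908]
squat_pot_mid [([383.0, 110.5], 0.98, array([0.6727, 0.0051, 0.042 ])), ([376.1, 45.6], 0.86, array([0.6538, 0.0854, 0.042 ]))]
```

View pics/w6b.png

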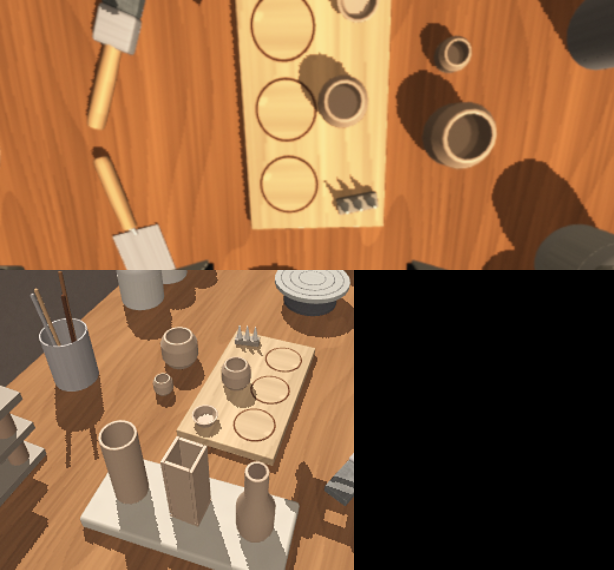

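All three vases stand upright on the slab at (125,460), (186,480) and (256,500). The pot is alone on the board with its mouth at (345,101), and the marks show at (284,184), (286,109) and (283,27). I'll calculate the positions now.

```bash
python3 - <<'E'
from h import *
import pickle
w=pickle.load(open('w6.pkl','rb'));f=1/1.2
g=cv2.cvtColor(w['frame'],cv2.COLOR_RGB2HSV)
for n,u,z in [('mouth',(345,101),.066),('m-',(289,184),.018),('m0',(286,109),.018),('m+',(283,27),.018)]: print(n,atz(w,np.array(u)*f,z))
save(w,'c6.png',(205,0,120,200),3)
E
```

```text
mouth [0.54   0.0364 0.066 ]
m- [ 0.4786 -0.0594  0.018 ]
m0 [0.4757 0.0293 0.018 ]
m+ [0.4731 0.1156 0.018 ]
```

View pics/c6.png

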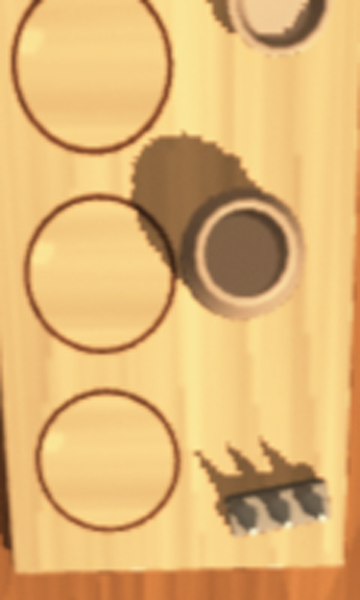

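Request:
{"op": "arm_command", "data": {"commands": [{"delta_pos": [-0.047,0.03,0.018],"roll": 0,"hand": -1},{"delta_pos": [-0.047,0.03,0.018],"roll": 0,"hand": -1},{"delta_pos": [0,0.05,0],"roll": 0,"hand": -1},{"delta_pos": [0,0.05,0],"roll": 0,"hand": -1},{"delta_pos": [0,0.03,0],"roll": 0,"hand": -1}]}}

```text
time: 26.8
position: [0.5321, 0.0264, 0.1145]
orientation: [-1.575, 0.0, -1.555]
force: [0.4, -0.0, -0.2]
grip_width: 0.0917
```

Request:
{"op": "arm_command", "data": {"commands": [{"delta_pos": [0,0,0],"roll": 0,"hand": -1},{"delta_pos": [0,0,0],"roll": 0,"hand": -1},{"delta_pos": [0,0,0],"roll": 0,"hand": -1}]}}

```text
time: 27.1
position: [0.5358, 0.0244, 0.1199]
orientation: [-1.567, -0.001, -1.558]
force: [-0.1, -0.4, 1.5]
grip_width: 0.0919
```

Request:
{"op": "arm_command", "data": {"commands": [{"delta_pos": [-0.0136,0.01,0.003],"roll": 0,"hand": -1},{"delta_pos": [0,0.025,0],"roll": 0,"hand": -1},{"delta_pos": [0,0.025,0],"roll": 0,"hand": -1},{"delta_pos": [0,0,0],"roll": 0,"hand": -1},{"delta_pos": [0,0,0],"roll": 0,"hand": -1}]}}

```text
time: 27.6
position: [0.5376, 0.0381, 0.0582]
orientation: [-1.57, 0.0, -1.559]
force: [0.3, -0.3, 1.6]
grip_width: 0.092
```

```bash
python3 - <<'E'
from h import *
a=env.get_image('scene');b=env.get_image('side');print(env.get_state()['position'])
c=lambda p,x,y,w,h,s:cv2.resize(p['frame'][y:y+h,x:x+w,::-1],None,fx=s,fy=s)
cv2.imwrite('pics/s7.png',np.hstack([c(a,190,110,140,130,2.8),c(b,200,150,140,130,2.8)]))
E
```

```text
[0.53830791 0.03781861 0.05902677]
```

View pics/s7.png

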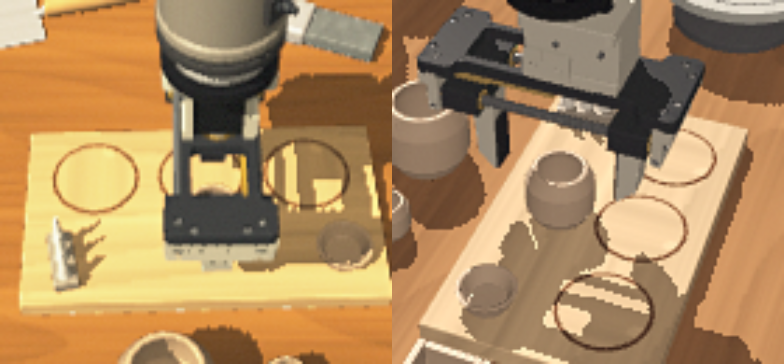

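The pot's mouth at (560,167) lies midway between the fingertips at (492,165) and (628,195). I'll go down and grip.

Request:
{"op": "arm_command", "data": {"commands": [{"delta_pos": [0,0.015,0],"roll": 0,"hand": -1},{"delta_pos": [0,0.013,0],"roll": 0,"hand": -1},{"delta_pos": [0,0.005,0],"roll": 0,"hand": -1},{"delta_pos": [0,0,0],"roll": 0,"hand": -1},{"delta_pos": [0,0,0],"roll": 0,"hand": -0.5}]}}

```text
time: 28.2
position: [0.5375, 0.0376, 0.0249]
orientation: [-1.57, -0.0, -1.559]
force: [-0.6, -0.0, 0.1]
grip_width: 0.0874
```

Request:
{"op": "arm_command", "data": {"commands": [{"delta_pos": [0,0,0],"roll": 0,"hand": 0},{"delta_pos": [0,0,0],"roll": 0,"hand": 0},{"delta_pos": [0,0,0],"roll": 0,"hand": 0.1},{"delta_pos": [0,0,0],"roll": 0,"hand": 0.1},{"delta_pos": [0,0,0],"roll": 0,"hand": 0.2}]}}

```text
time: 28.7
position: [0.5374, 0.0376, 0.0247]
orientation: [-1.57, -0.0, -1.559]
force: [0.8, 0.5, 0.6]
grip_width: 0.0538
```

Request:
{"op": "arm_command", "data": {"commands": [{"delta_pos": [0,0,0],"roll": 0,"hand": 0.2},{"delta_pos": [0,0,0],"roll": 0,"hand": 0.2},{"delta_pos": [0,0,0],"roll": 0,"hand": 0.2}]}}

```text
time: 29.0
position: [0.5374, 0.0376, 0.0247]
orientation: [-1.57, -0.0, -1.559]
force: [2.0, -0.6, 3.0]
grip_width: 0.0541
```

Request:
{"op": "arm_command", "data": {"commands": [{"delta_pos": [0,-0.008,0],"roll": 0,"hand": 0.2},{"delta_pos": [0,-0.03,0],"roll": 0,"hand": 0.2},{"delta_pos": [0,-0.04,0],"roll": 0,"hand": 0.2},{"delta_pos": [0,-0.04,0],"roll": 0,"hand": 0.2},{"delta_pos": [0,-0.03,0],"roll": 0,"hand": 0.2}]}}

```text
time: 29.5
position: [0.5373, 0.0376, 0.1753]
orientation: [-1.569, -0.0, -1.559]
force: [-0.3, -0.4, -1.7]
grip_width: 0.0541
```

Request:
{"op": "arm_command", "data": {"commands": [{"delta_pos": [0.021,0,-0.003],"roll": 0,"hand": 0.2},{"delta_pos": [0.042,0,-0.006],"roll": 0,"hand": 0.2},{"delta_pos": [0.042,0,-0.006],"roll": 0,"hand": 0.2},{"delta_pos": [0.042,0,-0.006],"roll": 0,"hand": 0.2},{"delta_pos": [0.042,0,-0.006],"roll": 0,"hand": 0.2}]}}

```text
time: 30.0
position: [0.5116, -0.153, 0.1728]
orientation: [-1.571, 0.0, -1.559]
force: [0.0, 0.2, -1.2]
grip_width: 0.054
```

Request:
{"op": "arm_command", "data": {"commands": [{"delta_pos": [0.042,0,-0.006],"roll": 0,"hand": 0.2},{"delta_pos": [0.042,0,-0.006],"roll": 0,"hand": 0.2},{"delta_pos": [0.042,0,-0.006],"roll": 0,"hand": 0.2},{"delta_pos": [0.022,0,-0.003],"roll": 0,"hand": 0.2},{"delta_pos": [0,0,0],"roll": 0,"hand": 0.2}]}}

```text
time: 30.5
position: [0.4921, -0.3029, 0.1724]
orientation: [-1.571, -0.0, -1.563]
force: [1.1, 0.8, -1.6]
grip_width: 0.0538
```

Request:
{"op": "arm_command", "data": {"commands": [{"delta_pos": [0,0,0],"roll": 0,"hand": 0.2},{"delta_pos": [0,0,0],"roll": 0,"hand": 0.2}]}}

```text
time: 30.7
position: [0.4932, -0.2987, 0.1726]
orientation: [-1.571, 0.001, -1.558]
force: [1.2, 0.3, -1.3]
grip_width: 0.0538
```

Down from 0.1726 to 0.0687.

Request:
{"op": "arm_command", "data": {"commands": [{"delta_pos": [0.001,0.03,0],"roll": 0,"hand": 0.2},{"delta_pos": [0,0.035,0],"roll": 0,"hand": 0.2},{"delta_pos": [0,0.025,0],"roll": 0,"hand": 0.2},{"delta_pos": [0,0.009,0],"roll": 0,"hand": 0.2},{"delta_pos": [0,0,0],"roll": 0,"hand": 0.2}]}}

```text
time: 31.2
position: [0.493, -0.2996, 0.0728]
orientation: [-1.573, 0.002, -1.558]
force: [1.1, 0.5, -0.2]
grip_width: 0.054
```

Request:
{"op": "arm_command", "data": {"commands": [{"delta_pos": [0,0.001,0],"roll": 0,"hand": 0.2},{"delta_pos": [0,0.001,0],"roll": 0,"hand": 0.2},{"delta_pos": [0,0,0],"roll": 0,"hand": 0.2},{"delta_pos": [0,0,0],"roll": 0,"hand": 0.2}]}}

```text
time: 31.6
position: [0.4935, -0.3012, 0.0724]
orientation: [-1.57, -0.001, -1.559]
force: [0.4, 0.4, -1.4]
grip_width: 0.0536
```

Request:
{"op": "arm_command", "data": {"commands": [{"delta_pos": [0,0.001,0],"roll": 0,"hand": 0.2},{"delta_pos": [0,0,0],"roll": 0,"hand": 0.2},{"delta_pos": [0,0,0],"roll": 0,"hand": 0.2}]}}

```text
time: 31.9
position: [0.4932, -0.301, 0.0706]
orientation: [-1.571, -0.0, -1.559]
force: [-0.0, -0.5, -0.3]
grip_width: 0.0538
```

Request:
{"op": "arm_command", "data": {"commands": [{"delta_pos": [0,0.001,0],"roll": 0,"hand": 0.2},{"delta_pos": [0,0,0],"roll": 0,"hand": 0.2},{"delta_pos": [0,0,0],"roll": 0,"hand": 0.2}]}}

```text
time: 32.2
position: [0.4932, -0.3009, 0.0695]
orientation: [-1.571, 0.0, -1.559]
force: [-0.0, 0.1, -1.0]
grip_width: 0.0542
```

Request:
{"op": "arm_command", "data": {"commands": [{"delta_pos": [0,0.001,0],"roll": 0,"hand": 0.2},{"delta_pos": [0,0,0],"roll": 0,"hand": 0.2},{"delta_pos": [0,0,0],"roll": 0,"hand": 0.2}]}}

```text
time: 32.5
position: [0.4933, -0.301, 0.0687]
orientation: [-1.57, -0.0, -1.559]
force: [-0.5, -0.7, 1.0]
grip_width: 0.0542
```

Contact. I'll release, rise and check the pot.

Request:
{"op": "arm_command", "data": {"commands": [{"delta_pos": [0,0,0],"roll": 0,"hand": -0.8},{"delta_pos": [0,0,0],"roll": 0,"hand": -0.8},{"delta_pos": [0,0,0],"roll": 0,"hand": -0.8},{"delta_pos": [0,0,0],"roll": 0,"hand": -0.8},{"delta_pos": [0,0,0],"roll": 0,"hand": -0.8}]}}

```text
time: 33.0
position: [0.4932, -0.3009, 0.0686]
orientation: [-1.571, -0.0, -1.559]
force: [-0.4, 0.1, 0.5]
grip_width: 0.0819
```

Request:
{"op": "arm_command", "data": {"commands": [{"delta_pos": [0,-0.015,0],"roll": 0,"hand": -0.8},{"delta_pos": [0,-0.04,0],"roll": 0,"hand": -0.8},{"delta_pos": [0,-0.05,0],"roll": 0,"hand": -0.8},{"delta_pos": [0,-0.04,0],"roll": 0,"hand": -0.8},{"delta_pos": [0,0,0],"roll": 0,"hand": -0.8}]}}

```text
time: 33.5
position: [0.4955, -0.3027, 0.2201]
orientation: [-1.561, -0.008, -1.559]
force: [0.3, -1.0, 0.1]
grip_width: 0.0825
```

```bash
python3 - <<'E'
from h import *
a=env.get_image('scene');b=env.get_image('side')
for p in(a,b):
  m=env.mark_of(p,'squat_pot_mid');print([(np.round(k['centre'],1).tolist(),round(k['score'],2)) for k in m])
  print(proj(p,(.493,-.3,.086)),proj(p,(.493,-.3,.11)))
c=lambda p,x,y,w,h,s:cv2.resize(p['frame'][y:y+h,x:x+w,::-1],None,fx=s,fy=s)
cv2.imwrite('pics/s8.png',np.hstack([c(a,60,90,120,120,3.2),c(b,270,90,120,120,3.2)]))
E
```

```text
[([290.7, 247.0], 0.76), ([248.7, 248.2], 0.61), ([108.5, 160.6], 0.59), ([113.3, 163.6], 0.3)]
(np.float64(108.40624178717243), np.float64(160.3281755693385)) (np.float64(104.4667832479349), np.float64(153.17285652812703))
[([322.5, 129.4], 0.91), ([211.8, 197.4], 0.9), ([271.4, 231.1], 0.7), ([200.7, 228.2], 0.66)]
(np.float64(324.2475073156223), np.float64(129.18657839560137)) (np.float64(325.1946928051024), np.float64(121.1491370813454))
```

View pics/s8.png

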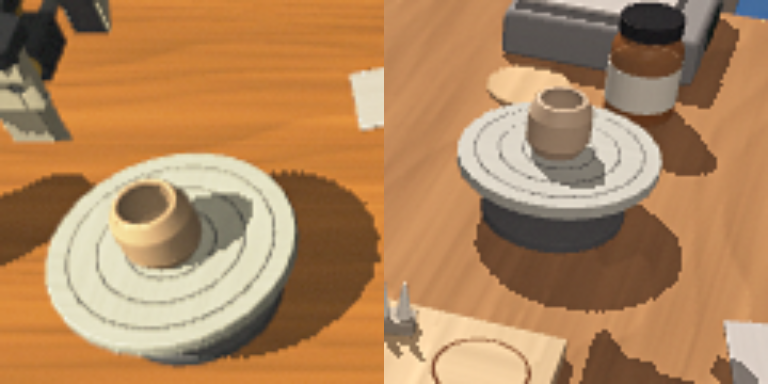

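Both views show the pot upright in the centre of the rings, and the detections match the projected centre within about 2 px. Now I'll return the vases, flask first.

Request:
{"op": "arm_command", "data": {"commands": [{"delta_pos": [-0.046,0,-0.006],"roll": 0,"hand": -0.5},{"delta_pos": [-0.046,0,-0.006],"roll": 0,"hand": -0.5},{"delta_pos": [-0.046,0,-0.006],"roll": 0,"hand": -0.5},{"delta_pos": [-0.046,0,-0.006],"roll": 0,"hand": -0.5},{"delta_pos": [-0.046,0,-0.006],"roll": 0,"hand": -0.5}]}}

```text
time: 34.2
position: [0.4591, -0.0694, 0.2119]
orientation: [-1.574, 0.001, -1.559]
force: [1.3, 0.4, 1.1]
grip_width: 0.069
```

Request:
{"op": "arm_command", "data": {"commands": [{"delta_pos": [-0.046,0,-0.006],"roll": 0,"hand": -0.5},{"delta_pos": [-0.046,0,-0.006],"roll": 0,"hand": -0.5},{"delta_pos": [-0.046,0,-0.006],"roll": 0,"hand": -0.5},{"delta_pos": [-0.046,0,-0.006],"roll": 0,"hand": -0.5},{"delta_pos": [-0.046,0,-0.006],"roll": 0,"hand": -0.5}]}}

```text
time: 34.7
position: [0.4264, 0.1599, 0.2121]
orientation: [-1.574, -0.001, -1.559]
force: [0.1, -0.1, 0.4]
grip_width: 0.0687
```

Request:
{"op": "arm_command", "data": {"commands": [{"delta_pos": [-0.046,0,-0.007],"roll": 0,"hand": -0.5},{"delta_pos": [-0.046,0,-0.007],"roll": 0,"hand": -0.5},{"delta_pos": [-0.041,0,-0.007],"roll": 0,"hand": -0.5},{"delta_pos": [0,0,0],"roll": 0,"hand": -0.5},{"delta_pos": [0,0,0],"roll": 0,"hand": -0.5}]}}

```text
time: 35.2
position: [0.4041, 0.2912, 0.2119]
orientation: [-1.574, -0.002, -1.556]
force: [-0.5, 0.3, -0.6]
grip_width: 0.0689
```

Down to 0.1138 and grip.

Request:
{"op": "arm_command", "data": {"commands": [{"delta_pos": [0,0.03,0.001],"roll": 0,"hand": -0.5},{"delta_pos": [0,0.035,0],"roll": 0,"hand": -0.5},{"delta_pos": [0,0.023,0],"roll": 0,"hand": -0.5},{"delta_pos": [0,0.01,0],"roll": 0,"hand": -0.5},{"delta_pos": [0,0,0],"roll": 0,"hand": -0.2}]}}

```text
time: 35.7
position: [0.4057, 0.2896, 0.1142]
orientation: [-1.574, -0.002, -1.561]
force: [0.1, 0.4, 0.1]
grip_width: 0.0647
```

Request:
{"op": "arm_command", "data": {"commands": [{"delta_pos": [0,0,0],"roll": 0,"hand": 0.2},{"delta_pos": [0,0,0],"roll": 0,"hand": 0.3},{"delta_pos": [0,0,0],"roll": 0,"hand": 0.3},{"delta_pos": [0,0,0],"roll": 0,"hand": 0.3},{"delta_pos": [0,0,0],"roll": 0,"hand": 0.5}]}}

```text
time: 36.2
position: [0.4061, 0.2912, 0.116]
orientation: [-1.57, 0.0, -1.559]
force: [-2.2, 0.9, 4.5]
grip_width: 0.0294
```

Request:
{"op": "arm_command", "data": {"commands": [{"delta_pos": [0,0,0],"roll": 0,"hand": 0.6},{"delta_pos": [0,0,0],"roll": 0,"hand": 0.6},{"delta_pos": [0,0,0],"roll": 0,"hand": 0.6},{"delta_pos": [0,0,0],"roll": 0,"hand": 0.6}]}}

```text
time: 36.6
position: [0.4061, 0.2912, 0.116]
orientation: [-1.57, 0.0, -1.559]
force: [-2.2, -1.0, 5.7]
grip_width: 0.0299
```

Request:
{"op": "arm_command", "data": {"commands": [{"delta_pos": [0,-0.008,0],"roll": 0,"hand": 0.6},{"delta_pos": [0,-0.03,0],"roll": 0,"hand": 0.6},{"delta_pos": [0,-0.04,0],"roll": 0,"hand": 0.6},{"delta_pos": [0,-0.04,0],"roll": 0,"hand": 0.6},{"delta_pos": [0,-0.03,0],"roll": 0,"hand": 0.6}]}}

```text
time: 37.1
position: [0.4064, 0.2911, 0.2661]
orientation: [-1.569, 0.001, -1.559]
force: [1.1, 0.9, -1.9]
grip_width: 0.0297
```

Request:
{"op": "arm_command", "data": {"commands": [{"delta_pos": [0.022,0,0.004],"roll": 0,"hand": 0.6},{"delta_pos": [0.044,0,0.008],"roll": 0,"hand": 0.6},{"delta_pos": [0.044,0,0.009],"roll": 0,"hand": 0.6},{"delta_pos": [0.044,0,0.009],"roll": 0,"hand": 0.6},{"delta_pos": [0.044,0,0.009],"roll": 0,"hand": 0.6}]}}

```text
time: 37.6
position: [0.4474, 0.0919, 0.2636]
orientation: [-1.571, -0.0, -1.558]
force: [1.3, 0.3, -3.2]
grip_width: 0.0297
```

Request:
{"op": "arm_command", "data": {"commands": [{"delta_pos": [0.044,0,0.009],"roll": 0,"hand": 0.6},{"delta_pos": [0.044,0,0.008],"roll": 0,"hand": 0.6},{"delta_pos": [0.044,0,0.008],"roll": 0,"hand": 0.6},{"delta_pos": [0.022,0,0.004],"roll": 0,"hand": 0.6},{"delta_pos": [0,0,0],"roll": 0,"hand": 0.6}]}}

```text
time: 38.1
position: [0.4786, -0.063, 0.2632]
orientation: [-1.571, -0.001, -1.563]
force: [0.1, 0.7, -1.9]
grip_width: 0.0297
```

Request:
{"op": "arm_command", "data": {"commands": [{"delta_pos": [0,0,0],"roll": 0,"hand": 0.6},{"delta_pos": [0,0,0],"roll": 0,"hand": 0.6},{"delta_pos": [0,0,0],"roll": 0,"hand": 0.6}]}}

```text
time: 38.4
position: [0.4782, -0.059, 0.2637]
orientation: [-1.571, 0.0, -1.557]
force: [-0.1, 0.3, -1.8]
grip_width: 0.03
```

Down from 0.2637 to 0.109.

Request:
{"op": "arm_command", "data": {"commands": [{"delta_pos": [0,0.03,0],"roll": 0,"hand": 0.6},{"delta_pos": [0,0.04,0],"roll": 0,"hand": 0.6},{"delta_pos": [0,0.04,0],"roll": 0,"hand": 0.6},{"delta_pos": [0,0.03,0],"roll": 0,"hand": 0.6},{"delta_pos": [0,0.01,0],"roll": 0,"hand": 0.6}]}}

```text
time: 38.9
position: [0.4765, -0.0587, 0.111]
orientation: [-1.576, 0.002, -1.557]
force: [-1.0, -0.8, -2.0]
grip_width: 0.0295
```

Request:
{"op": "arm_command", "data": {"commands": [{"delta_pos": [0,0,0],"roll": 0,"hand": 0.6},{"delta_pos": [0,0.001,0],"roll": 0,"hand": 0.6},{"delta_pos": [0,0.001,0],"roll": 0,"hand": 0.6},{"delta_pos": [0,0,0],"roll": 0,"hand": 0.6},{"delta_pos": [0,0,0],"roll": 0,"hand": 0.6}]}}

```text
time: 39.4
position: [0.4788, -0.0602, 0.1124]
orientation: [-1.569, -0.001, -1.559]
force: [-0.6, 0.6, -2.2]
grip_width: 0.0293
```

Request:
{"op": "arm_command", "data": {"commands": [{"delta_pos": [0,0.001,0],"roll": 0,"hand": 0.6},{"delta_pos": [0,0,0],"roll": 0,"hand": 0.6},{"delta_pos": [0,0,0],"roll": 0,"hand": 0.6}]}}

```text
time: 39.7
position: [0.4783, -0.0602, 0.1106]
orientation: [-1.571, -0.0, -1.559]
force: [0.4, -0.5, -3.3]
grip_width: 0.0296
```

Request:
{"op": "arm_command", "data": {"commands": [{"delta_pos": [0,0.001,0],"roll": 0,"hand": 0.6},{"delta_pos": [0,0,0],"roll": 0,"hand": 0.6},{"delta_pos": [0,0,0],"roll": 0,"hand": 0.6}]}}

```text
time: 40.0
position: [0.4783, -0.0601, 0.1095]
orientation: [-1.571, -0.0, -1.559]
force: [-0.3, -0.5, -2.3]
grip_width: 0.0296
```

Request:
{"op": "arm_command", "data": {"commands": [{"delta_pos": [0,0.001,0],"roll": 0,"hand": 0.6},{"delta_pos": [0,0,0],"roll": 0,"hand": 0.6},{"delta_pos": [0,0,0],"roll": 0,"hand": 0.6}]}}

```text
time: 40.3
position: [0.4785, -0.0602, 0.109]
orientation: [-1.57, -0.0, -1.559]
force: [-1.3, 0.6, 3.9]
grip_width: 0.0295
```

Request:
{"op": "arm_command", "data": {"commands": [{"delta_pos": [0,0,0],"roll": 0,"hand": -0.4},{"delta_pos": [0,0,0],"roll": 0,"hand": -0.4},{"delta_pos": [0,0,0],"roll": 0,"hand": -0.4},{"delta_pos": [0,0,0],"roll": 0,"hand": -0.4},{"delta_pos": [0,0,0],"roll": 0,"hand": -0.4}]}}

```text
time: 40.8
position: [0.4783, -0.0601, 0.1085]
orientation: [-1.571, -0.0, -1.559]
force: [-0.1, -0.4, 0.4]
grip_width: 0.0629
```

Request:
{"op": "arm_command", "data": {"commands": [{"delta_pos": [0,-0.015,0],"roll": 0,"hand": -0.4},{"delta_pos": [0,-0.04,0],"roll": 0,"hand": -0.4},{"delta_pos": [0,-0.05,0],"roll": 0,"hand": -0.4},{"delta_pos": [-0.02,0,0],"roll": 0,"hand": -0.5},{"delta_pos": [-0.04,0,0.003],"roll": 0,"hand": -0.5}]}}

```text
time: 41.3
position: [0.4816, -0.0012, 0.2152]
orientation: [-1.567, -0.001, -1.562]
force: [0.2, -0.3, -0.2]
grip_width: 0.0681
```

Request:
{"op": "arm_command", "data": {"commands": [{"delta_pos": [-0.045,0,0.003],"roll": 0,"hand": -0.5},{"delta_pos": [-0.045,0,0.003],"roll": 0,"hand": -0.5},{"delta_pos": [-0.045,0,0.003],"roll": 0,"hand": -0.5},{"delta_pos": [-0.045,0,0.003],"roll": 0,"hand": -0.5},{"delta_pos": [-0.045,0,0.003],"roll": 0,"hand": -0.5}]}}

```text
time: 41.8
position: [0.4927, 0.227, 0.2135]
orientation: [-1.571, -0.0, -1.559]
force: [0.3, -0.1, 0.1]
grip_width: 0.069
```

Request:
{"op": "arm_command", "data": {"commands": [{"delta_pos": [-0.045,0,0.004],"roll": 0,"hand": -0.5},{"delta_pos": [-0.029,0,0.003],"roll": 0,"hand": -0.5},{"delta_pos": [0,0,0],"roll": 0,"hand": -0.5},{"delta_pos": [0,0,0],"roll": 0,"hand": -0.5},{"delta_pos": [0,0,0],"roll": 0,"hand": -0.5}]}}

```text
time: 42.3
position: [0.499, 0.2981, 0.2134]
orientation: [-1.571, -0.001, -1.56]
force: [0.2, -0.0, -0.1]
grip_width: 0.0689
```

Request:
{"op": "arm_command", "data": {"commands": [{"delta_pos": [-0.001,0.03,0],"roll": 0,"hand": -0.5},{"delta_pos": [0,0.035,0],"roll": 0,"hand": -0.5},{"delta_pos": [0,0.028,0],"roll": 0,"hand": -0.5},{"delta_pos": [0,0.01,0],"roll": 0,"hand": -0.5},{"delta_pos": [0,0,0],"roll": 0,"hand": -0.4}]}}

```text
time: 42.8
position: [0.4987, 0.2989, 0.1097]
orientation: [-1.573, -0.001, -1.56]
force: [0.2, 0.3, 0.9]
grip_width: 0.0654
```

Request:
{"op": "arm_command", "data": {"commands": [{"delta_pos": [0,0,0],"roll": 0,"hand": 0},{"delta_pos": [0,0,0],"roll": 0,"hand": 0.1},{"delta_pos": [0,0,0],"roll": 0,"hand": 0.1},{"delta_pos": [0,0,0],"roll": 0,"hand": 0.2},{"delta_pos": [0,0,0],"roll": 0,"hand": 0.3}]}}

```text
time: 43.3
position: [0.4997, 0.3004, 0.1118]
orientation: [-1.569, 0.001, -1.559]
force: [-1.1, -1.2, 6.2]
grip_width: 0.0438
```

Request:
{"op": "arm_command", "data": {"commands": [{"delta_pos": [0,0,0],"roll": 0,"hand": 0.4},{"delta_pos": [0,0,0],"roll": 0,"hand": 0.4},{"delta_pos": [0,0,0],"roll": 0,"hand": 0.4},{"delta_pos": [0,0,0],"roll": 0,"hand": 0.4}]}}

```text
time: 43.7
position: [0.4997, 0.3004, 0.1119]
orientation: [-1.569, 0.001, -1.559]
force: [-0.5, -0.5, 6.2]
grip_width: 0.044
```

Request:
{"op": "arm_command", "data": {"commands": [{"delta_pos": [0,-0.008,0],"roll": 0,"hand": 0.4},{"delta_pos": [0,-0.03,0],"roll": 0,"hand": 0.4},{"delta_pos": [0,-0.04,0],"roll": 0,"hand": 0.4},{"delta_pos": [0,-0.04,0],"roll": 0,"hand": 0.4},{"delta_pos": [0,-0.034,0],"roll": 0,"hand": 0.4}]}}

```text
time: 44.2
position: [0.4989, 0.3002, 0.2649]
orientation: [-1.57, 0.0, -1.559]
force: [-0.3, 0.6, -1.6]
grip_width: 0.044
```

Request:
{"op": "arm_command", "data": {"commands": [{"delta_pos": [0.02,0,-0.002],"roll": 0,"hand": 0.4},{"delta_pos": [0.04,0,-0.004],"roll": 0,"hand": 0.4},{"delta_pos": [0.045,0,-0.005],"roll": 0,"hand": 0.4},{"delta_pos": [0.045,0,-0.005],"roll": 0,"hand": 0.4},{"delta_pos": [0.045,0,-0.005],"roll": 0,"hand": 0.4}]}}

```text
time: 44.7
position: [0.4796, 0.1035, 0.2627]
orientation: [-1.571, -0.0, -1.558]
force: [0.8, -0.6, -2.0]
grip_width: 0.0438
```

Request:
{"op": "arm_command", "data": {"commands": [{"delta_pos": [0.045,0,-0.004],"roll": 0,"hand": 0.4},{"delta_pos": [0.03,0,-0.002],"roll": 0,"hand": 0.4},{"delta_pos": [0,0,0],"roll": 0,"hand": 0.4},{"delta_pos": [0,0,0],"roll": 0,"hand": 0.4},{"delta_pos": [0,0,0],"roll": 0,"hand": 0.4}]}}

```text
time: 45.2
position: [0.4752, 0.0307, 0.2626]
orientation: [-1.571, 0.0, -1.558]
force: [0.3, 0.2, -1.7]
grip_width: 0.0441
```

Down from 0.2626 to 0.105.

Request:
{"op": "arm_command", "data": {"commands": [{"delta_pos": [0,0.03,0],"roll": 0,"hand": 0.4},{"delta_pos": [0,0.04,0],"roll": 0,"hand": 0.4},{"delta_pos": [0,0.04,0],"roll": 0,"hand": 0.4},{"delta_pos": [0,0.033,0],"roll": 0,"hand": 0.4},{"delta_pos": [0,0.01,0],"roll": 0,"hand": 0.4}]}}

```text
time: 45.7
position: [0.4731, 0.0313, 0.1066]
orientation: [-1.577, 0.001, -1.557]
force: [-0.9, -0.2, -1.9]
grip_width: 0.0441
```

Request:
{"op": "arm_command", "data": {"commands": [{"delta_pos": [0,0,0],"roll": 0,"hand": 0.4},{"delta_pos": [0,0.001,0],"roll": 0,"hand": 0.4},{"delta_pos": [0,0.001,0],"roll": 0,"hand": 0.4},{"delta_pos": [0,0,0],"roll": 0,"hand": 0.4},{"delta_pos": [0,0,0],"roll": 0,"hand": 0.4}]}}

```text
time: 46.2
position: [0.4758, 0.0298, 0.1084]
orientation: [-1.569, -0.0, -1.559]
force: [-0.2, 0.3, -2.6]
grip_width: 0.0441
```

Request:
{"op": "arm_command", "data": {"commands": [{"delta_pos": [0,0.001,0],"roll": 0,"hand": 0.4},{"delta_pos": [0,0,0],"roll": 0,"hand": 0.4},{"delta_pos": [0,0,0],"roll": 0,"hand": 0.4}]}}

```text
time: 46.5
position: [0.4753, 0.0298, 0.1066]
orientation: [-1.571, -0.0, -1.559]
force: [-0.2, 0.1, -1.1]
grip_width: 0.0441
```

Request:
{"op": "arm_command", "data": {"commands": [{"delta_pos": [0,0.001,0],"roll": 0,"hand": 0.4},{"delta_pos": [0,0,0],"roll": 0,"hand": 0.4},{"delta_pos": [0,0,0],"roll": 0,"hand": 0.4}]}}

```text
time: 46.8
position: [0.4752, 0.0299, 0.1055]
orientation: [-1.571, -0.0, -1.559]
force: [0.9, -0.7, -1.6]
grip_width: 0.0441
```

Request:
{"op": "arm_command", "data": {"commands": [{"delta_pos": [0,0.001,0],"roll": 0,"hand": 0.4},{"delta_pos": [0,0,0],"roll": 0,"hand": 0.4},{"delta_pos": [0,0,0],"roll": 0,"hand": 0.4}]}}

```text
time: 47.1
position: [0.4754, 0.0298, 0.1049]
orientation: [-1.57, -0.0, -1.559]
force: [-1.6, -1.1, 2.9]
grip_width: 0.044
```

Request:
{"op": "arm_command", "data": {"commands": [{"delta_pos": [0,0,0],"roll": 0,"hand": -0.5},{"delta_pos": [0,0,0],"roll": 0,"hand": -0.5},{"delta_pos": [0,0,0],"roll": 0,"hand": -0.5},{"delta_pos": [0,0,0],"roll": 0,"hand": -0.5},{"delta_pos": [0,0,0],"roll": 0,"hand": -0.5}]}}

```text
time: 47.6
position: [0.4753, 0.0298, 0.1045]
orientation: [-1.571, -0.0, -1.559]
force: [-0.2, 0.1, 1.2]
grip_width: 0.0686
```

Request:
{"op": "arm_command", "data": {"commands": [{"delta_pos": [0,-0.015,0],"roll": 0,"hand": -0.5},{"delta_pos": [0,-0.045,0],"roll": 0,"hand": -0.5},{"delta_pos": [0,-0.049,0],"roll": 0,"hand": -0.5},{"delta_pos": [-0.02,0,0.01],"roll": 0,"hand": -1},{"delta_pos": [-0.04,0,0.018],"roll": 0,"hand": -1}]}}

```text
time: 48.1
position: [0.5035, 0.0891, 0.2157]
orientation: [-1.567, -0.001, -1.562]
force: [0.0, 0.7, -0.6]
grip_width: 0.0802
```

Request:
{"op": "arm_command", "data": {"commands": [{"delta_pos": [-0.043,0,0.019],"roll": 0,"hand": -1},{"delta_pos": [-0.043,0,0.019],"roll": 0,"hand": -1},{"delta_pos": [-0.043,0,0.019],"roll": 0,"hand": -1},{"delta_pos": [-0.043,0,0.019],"roll": 0,"hand": -1},{"delta_pos": [-0.043,0,0.018],"roll": 0,"hand": -1}]}}

```text
time: 48.6
position: [0.5944, 0.3081, 0.2133]
orientation: [-1.571, -0.0, -1.559]
force: [1.3, -1.0, -0.1]
grip_width: 0.0919
```

Request:
{"op": "arm_command", "data": {"commands": [{"delta_pos": [0,0,0],"roll": 0,"hand": -1},{"delta_pos": [0,0,0],"roll": 0,"hand": -1},{"delta_pos": [0,0,0],"roll": 0,"hand": -1},{"delta_pos": [0,0,0],"roll": 0,"hand": -1}]}}

```text
time: 49.0
position: [0.594, 0.305, 0.2141]
orientation: [-1.571, -0.0, -1.56]
force: [0.3, -0.8, 0.7]
grip_width: 0.0918
```

Request:
{"op": "arm_command", "data": {"commands": [{"delta_pos": [-0.001,0.03,0],"roll": 0,"hand": -1},{"delta_pos": [0,0.035,0],"roll": 0,"hand": -1},{"delta_pos": [0,0.03,0],"roll": 0,"hand": -1},{"delta_pos": [0,0.01,0],"roll": 0,"hand": -1},{"delta_pos": [0,0,0],"roll": 0,"hand": -0.7}]}}

```text
time: 49.5
position: [0.5935, 0.3063, 0.1077]
orientation: [-1.573, -0.001, -1.56]
force: [-0.3, -0.1, 0.6]
grip_width: 0.0874
```

Request:
{"op": "arm_command", "data": {"commands": [{"delta_pos": [0,0,0],"roll": 0,"hand": 0},{"delta_pos": [0,0,0],"roll": 0,"hand": 0},{"delta_pos": [0,0,0],"roll": 0,"hand": 0.1},{"delta_pos": [0,0,0],"roll": 0,"hand": 0.1},{"delta_pos": [0,0,0],"roll": 0,"hand": 0.2}]}}

```text
time: 50.0
position: [0.594, 0.3074, 0.1091]
orientation: [-1.57, 0.0, -1.559]
force: [0.1, 0.9, 3.1]
grip_width: 0.0498
```

Request:
{"op": "arm_command", "data": {"commands": [{"delta_pos": [0,0,0],"roll": 0,"hand": 0.3},{"delta_pos": [0,0,0],"roll": 0,"hand": 0.3},{"delta_pos": [0,0,0],"roll": 0,"hand": 0.3},{"delta_pos": [0,0,0],"roll": 0,"hand": 0.3}]}}

```text
time: 50.4
position: [0.5941, 0.3074, 0.1091]
orientation: [-1.57, 0.0, -1.559]
force: [-2.8, -1.0, 4.9]
grip_width: 0.0502
```

Request:
{"op": "arm_command", "data": {"commands": [{"delta_pos": [0,-0.008,0],"roll": 0,"hand": 0.3},{"delta_pos": [0,-0.03,0],"roll": 0,"hand": 0.3},{"delta_pos": [0,-0.04,0],"roll": 0,"hand": 0.3},{"delta_pos": [0,-0.04,0],"roll": 0,"hand": 0.3},{"delta_pos": [0,-0.037,0],"roll": 0,"hand": 0.3}]}}

```text
time: 50.9
position: [0.5939, 0.3071, 0.2651]
orientation: [-1.571, -0.0, -1.559]
force: [-0.0, 0.4, -2.6]
grip_width: 0.05
```

Request:
{"op": "arm_command", "data": {"commands": [{"delta_pos": [0.02,0,-0.012],"roll": 0,"hand": 0.3},{"delta_pos": [0.037,0,-0.024],"roll": 0,"hand": 0.3},{"delta_pos": [0.039,0,-0.026],"roll": 0,"hand": 0.3},{"delta_pos": [0.039,0,-0.026],"roll": 0,"hand": 0.3},{"delta_pos": [0.035,0,-0.023],"roll": 0,"hand": 0.3}]}}

```text
time: 51.4
position: [0.4834, 0.1344, 0.2633]
orientation: [-1.572, -0.001, -1.559]
force: [1.1, -0.7, -0.5]
grip_width: 0.0501
```

Request:
{"op": "arm_command", "data": {"commands": [{"delta_pos": [0.019,0,-0.012],"roll": 0,"hand": 0.3},{"delta_pos": [0,0,0],"roll": 0,"hand": 0.3},{"delta_pos": [0,0,0],"roll": 0,"hand": 0.3},{"delta_pos": [0,0,0],"roll": 0,"hand": 0.3}]}}

```text
time: 51.8
position: [0.4738, 0.1175, 0.2635]
orientation: [-1.571, 0.0, -1.558]
force: [-0.1, -0.6, -2.5]
grip_width: 0.0499
```

Down from 0.2635 to 0.102.

Request:
{"op": "arm_command", "data": {"commands": [{"delta_pos": [0,0.03,0],"roll": 0,"hand": 0.3},{"delta_pos": [0,0.04,0],"roll": 0,"hand": 0.3},{"delta_pos": [0,0.04,0],"roll": 0,"hand": 0.3},{"delta_pos": [0,0.036,0],"roll": 0,"hand": 0.3},{"delta_pos": [0,0.01,0],"roll": 0,"hand": 0.3}]}}

```text
time: 52.3
position: [0.4712, 0.1175, 0.1038]
orientation: [-1.578, -0.001, -1.558]
force: [-1.6, 0.5, -1.2]
grip_width: 0.0501
```

Request:
{"op": "arm_command", "data": {"commands": [{"delta_pos": [0,0,0],"roll": 0,"hand": 0.3},{"delta_pos": [0,0.001,0],"roll": 0,"hand": 0.3},{"delta_pos": [0,0.001,0],"roll": 0,"hand": 0.3},{"delta_pos": [0,0,0],"roll": 0,"hand": 0.3},{"delta_pos": [0,0,0],"roll": 0,"hand": 0.3}]}}

```text
time: 52.8
position: [0.4738, 0.1169, 0.1065]
orientation: [-1.569, 0.0, -1.559]
force: [0.1, 0.6, -2.3]
grip_width: 0.0501
```

Request:
{"op": "arm_command", "data": {"commands": [{"delta_pos": [0,0.001,0],"roll": 0,"hand": 0.3},{"delta_pos": [0,0,0],"roll": 0,"hand": 0.3},{"delta_pos": [0,0,0],"roll": 0,"hand": 0.3}]}}

```text
time: 53.1
position: [0.4732, 0.1168, 0.1046]
orientation: [-1.571, -0.0, -1.559]
force: [1.1, -0.1, -2.3]
grip_width: 0.05
```

Request:
{"op": "arm_command", "data": {"commands": [{"delta_pos": [0,0.001,0],"roll": 0,"hand": 0.3},{"delta_pos": [0,0,0],"roll": 0,"hand": 0.3},{"delta_pos": [0,0.001,0],"roll": 0,"hand": 0.3},{"delta_pos": [0,0,0],"roll": 0,"hand": 0.3},{"delta_pos": [0,0,0],"roll": 0,"hand": 0.3}]}}

```text
time: 53.6
position: [0.4732, 0.1168, 0.1025]
orientation: [-1.571, -0.0, -1.559]
force: [0.2, -1.3, -1.5]
grip_width: 0.0501
```

Request:
{"op": "arm_command", "data": {"commands": [{"delta_pos": [0,0.0005,0],"roll": 0,"hand": 0.3},{"delta_pos": [0,0,0],"roll": 0,"hand": 0.3},{"delta_pos": [0,0,0],"roll": 0,"hand": 0.3}]}}

```text
time: 53.9
position: [0.4733, 0.1169, 0.1021]
orientation: [-1.571, -0.0, -1.559]
force: [-0.4, 0.3, -1.0]
grip_width: 0.0501
```

The height is as predicted and the weight is partly off the wrist. I'll release, rise, back away and check.

Request:
{"op": "arm_command", "data": {"commands": [{"delta_pos": [0,0.0003,0],"roll": 0,"hand": 0.3},{"delta_pos": [0,0,0],"roll": 0,"hand": -0.7},{"delta_pos": [0,0,0],"roll": 0,"hand": -0.7},{"delta_pos": [0,0,0],"roll": 0,"hand": -0.7},{"delta_pos": [0,0,0],"roll": 0,"hand": -0.7}]}}

```text
time: 54.4
position: [0.4733, 0.1168, 0.1017]
orientation: [-1.571, -0.0, -1.559]
force: [0.4, -0.5, 0.4]
grip_width: 0.0763
```

Request:
{"op": "arm_command", "data": {"commands": [{"delta_pos": [0,0,0],"roll": 0,"hand": -0.7},{"delta_pos": [0,-0.015,0],"roll": 0,"hand": -0.7},{"delta_pos": [0,-0.045,0],"roll": 0,"hand": -0.7},{"delta_pos": [0,-0.05,0],"roll": 0,"hand": -0.7},{"delta_pos": [0,-0.05,0],"roll": 0,"hand": -0.7}]}}

```text
time: 54.9
position: [0.4727, 0.1168, 0.2634]
orientation: [-1.572, -0.0, -1.559]
force: [0.9, 0.4, 0.6]
grip_width: 0.0784
```

Request:
{"op": "arm_command", "data": {"commands": [{"delta_pos": [0.04,-0.03,0],"roll": 0,"hand": -0.7},{"delta_pos": [0.04,-0.03,0],"roll": 0,"hand": -0.7},{"delta_pos": [0.04,0,0],"roll": 0,"hand": -0.7},{"delta_pos": [0,0,0],"roll": 0,"hand": -0.7},{"delta_pos": [0,0,0],"roll": 0,"hand": -0.7}]}}

```text
time: 55.4
position: [0.4745, -0.0036, 0.3215]
orientation: [-1.571, 0.0, -1.561]
force: [-0.4, 0.4, 0.3]
grip_width: 0.0782
```

```bash
python3 look.py w9; python3 - <<'E'
from h import *
import pickle
w=pickle.load(open('w9.pkl','rb'));a=env.get_image('side')
x=cv2.resize(w['frame'][0:230,100:412,::-1],None,fx=1.25,fy=1.25)
y=cv2.resize(a['frame'][110:300,190:380,::-1],None,fx=2,fy=2)
h=max(x.shape[0],y.shape[0]);p=lambda i:cv2.copyMakeBorder(i,0,h-i.shape[0],0,0,cv2.BORDER_CONSTANT)
cv2.imwrite('pics/f.png',np.hstack([p(x),p(y)]))
E
```

```text
[ 0.47442749 -0.00277163  0.32132819]
tumbler_mid [([259.7, 66.4], 0.62, array([0.4753, 0.1114, 0.0805]))]
flask_mid [([258.3, 194.2], 0.91, array([ 0.4752, -0.0559,  0.083 ]))]
square_vase_mid [([257.0, 133.3], 0.59, array([0.4727, 0.0283, 0.0805]))]
squat_pot_mid [([387.5, 147.5], 0.88, array([0.6657, 0.0053, 0.042 ])), ([386.3, 91.3], 0.66, array([0.6537, 0.0844, 0.042 ]))]
board [([279.3, 129.2], 0.92, array([0.5079, 0.0265, 0.    ]))]
slab [([308.6, 195.7], 0.59, array([ 0.5609, -0.0843,  0.    ]))]
dish_mid [([314.6, 51.3], 0.69, array([0.5525, 0.1374, 0.026 ]))]
cones_mid [([308.0, 196.5], 0.64, array([ 0.5557, -0.0779,  0.024 ]))]
```

View pics/f.png

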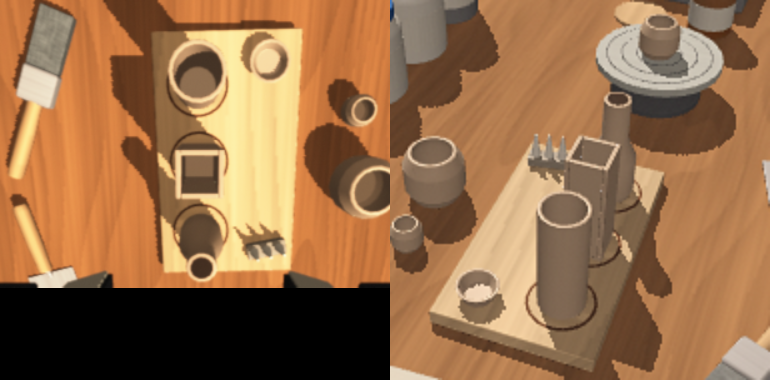

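Every vase stands upright inside its mark, at (198,75), (199,175) and (203,240). The pot is on the wheel at (660,37), the dish and cones have not moved, and the arm is clear of everything. I'll hand in.

```bash
python3 -c "
from plant import env
print(env.hand_in())"
```

```text
the job is handed in; nothing more can be done
None
```

The job is done and handed in at about 55 s of the 144 s. No verdict was reported. I moved the tumbler, square vase and flask onto the slab, set the middle-sized pot in the centre of the wheel, then put each vase back on its own mark.

- **Vases:** the last pictures show all three upright inside their marks. The network's estimates are within about 4 mm of the measured mark centres, and the gripper's release positions agree with where each vase was picked up to about 1–2 mm. The tumbler's y read 0.111 m against 0.114–0.115 m at the start, which is inside the 15 mm limit.
- **Pot:** it was upright on the wheel within about 2 px of the measured centre in both cameras, checked while the vases were still on the slab.
- **Dish and cone pack:** they read within about 3 mm of where they stood before.
- **Forces:** the wrist never read above about 6 N. At the tumbler's last set-down about 1 N of its weight was still on the wrist when I let go, so it may have dropped a fraction of a millimetre.
- **Disagreements:** two network detections in the last look did not fit. It reported a slab on the board near the cone pack, and it listed only the two decoy pots. I judged both from the pictures instead.

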